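# Sort reagent jars by heft and pass the full ones to the balance

### The arm

A 6-joint arm with a two-finger parallel gripper is mounted at the origin on the work surface. World frame = base frame: x ahead of the robot, y to its left, z up, the work surface at z = 0. Lengths are in m, angles in rad, forces in N, time in s.
With the tool pointing down it reaches from about 0.25 to 0.8 m from the base axis. Payload 8.5 kg.
Tool frame: the origin (TCP) lies midway between the tips of the shut fingers; the grasp point (between the pads) lies 19 mm behind it (bot.grip_depth is the distance from the TCP to the grasp point, in m); x points along the fingers, z is the direction in which the jaws open and shut, and the axes are right-handed (so a half turn about x gives the same grasp; the last joint's range is limited). The gripper opens to 85 mm and grips with 20 to 120 N. Pads are 22 mm wide; open, the fingers measure 114 mm over their backs; the gripper's body (76 mm by 85 mm) begins 54 mm behind the grasp point. The pads swing forward as they close: fully open they stand 13 mm farther back than shut.
Start: joints at [1.255, 0.238, -0.013, 1.319, 0, 1.571], TCP at [0.163, 0.499, 0.231] pointing down, gripper open.
Joint ranges: [-2.66, 2.66], [-1.03, 1.9], [-1.14, 1.46], [-1.82, 2.27], [-1.45, 1.34], [-3.14, 3.14]. Speed limits (rad/s): [2.22, 2.22, 2.79, 3.14, 3.14, 3.14].

### API

Orientations are given as a unit quaternion [x, y, z, w].
In Python, from station import readout, vision, order, bot gives the robot as it stands. The module is installed in compiled form; this text tells all that it offers.
- The arm moves only by the shell command python3 -m handwheel 'ROWS' [FORCE]. ROWS is JSON, a list of rows, each a list of 3 entries, a list of its own where there are three numbers: the shift along the tool's x, y, z in cm, then the turn, a rotation vector about the tool's x, y, z in degrees, then the finger opening in cm, from 0 to 8.54. A call has 1 to 20 rows; each row is the pose to reach, as a shift and turn from the pose measured when the call began, along the tool's axes at that moment; what a row does not reach only later rows make up. A row lasts 1/10 s, in which the tool goes at most 50 mm and 8.59 degrees, less where a joint would pass 70% of its speed; a pose out of reach is approached as far as the arm can. A call with a gripper value outside its range is refused whole. The fingers move at their own pace and stop on an object; FORCE is the grip in N (left out, the last holds). Time passes only in rows, so rows that repeat a pose let the fingers close. It gives the time, the measured TCP pose, the force and the opening at its end, in the units of the state.
- readout.read_state(): the state, without advancing time (a new reading comes with each control period).
- vision.grab_frame(name): name is "side" or "top"; returns the picture (400x640x3 uint8, red, green, blue); there is no depth.
- vision.camera_params(name): a dict with "vertical_fov" (degrees; the focal length in pixels is half the picture's height over the tangent of half this angle, whatever the lens; pixels are square), "cx", "cy" (the principal point, pixels), "D" ([k1, k2, p1, p2, k3] as OpenCV has them; the pictures are not rectified), "T" (4x4, takes a point from camera to world coordinates). Camera axes: x right, y down, z forward; pixel columns grow to the right and rows downward; lengths in m; the calibration is good to about 2 mm. A picture is of the moment at which its call begins. camera_params takes no time and is no camera call.
- order.sign_off(): hands the job in, once; it reports no verdict.
The state is a dict: "t": time; "joints": joint angles; "qvel": joint speeds; "joint_torque": joint torques, N m; "ee_pos": TCP position; "tool_rot": TCP orientation; "contact_force": force on the tool from outside, world axes, zero at the start; "wrist_torque": the same for the moment, N m; "opening": finger opening in m.
Only numpy, scipy, OpenCV 4.12 (cv2) and the standard library are available. Lean on these libraries where they do the work, as an engineer would, in place of code of your own. Each camera call takes 0.05 s, during which the arm holds its last target. There are 200 camera calls.

### The job

First turn the turntable by its red handle until it clicks in at the green mark. Then lift each white jar to feel whether it is full or empty: stand every full one on a blue place of the turntable and every empty one upright on the grey mat. When all the jars are sorted, turn the turntable until it clicks in at the orange mark, with the full jars still standing on their places; leave the other things on the bench alone.

Things in the scene. Friction and masses are not known exactly. Their poses are not given: they have to be found in the camera images.
- jar1_mid (a point): centre (41 mm above its foot) of a closed white plastic reagent jar with a dark blue cap and a straw-coloured band: 60 mm across, 82 mm tall, the straight body reaching up to 64 mm, the cap 55 mm across; z up when it stands. All jars look the same. A full one weighs 380 to 520 g, an empty one 85 to 115 g. Stands on the bench at the start; None when absent (four or five of the six are there).
- jar2_mid (a point): centre (41 mm above its foot) of a closed white plastic reagent jar with a dark blue cap and a straw-coloured band: 60 mm across, 82 mm tall, the straight body reaching up to 64 mm, the cap 55 mm across; z up when it stands. All jars look the same. A full one weighs 380 to 520 g, an empty one 85 to 115 g. Stands on the bench at the start; None when absent (four or five of the six are there).
- jar3_mid (a point): centre (41 mm above its foot) of a closed white plastic reagent jar with a dark blue cap and a straw-coloured band: 60 mm across, 82 mm tall, the straight body reaching up to 64 mm, the cap 55 mm across; z up when it stands. All jars look the same. A full one weighs 380 to 520 g, an empty one 85 to 115 g. Stands on the bench at the start; None when absent (four or five of the six are there).
- jar4_mid (a point): centre (41 mm above its foot) of a closed white plastic reagent jar with a dark blue cap and a straw-coloured band: 60 mm across, 82 mm tall, the straight body reaching up to 64 mm, the cap 55 mm across; z up when it stands. All jars look the same. A full one weighs 380 to 520 g, an empty one 85 to 115 g. Stands on the bench at the start; None when absent (four or five of the six are there).
- jar5_mid (a point): centre (41 mm above its foot) of a closed white plastic reagent jar with a dark blue cap and a straw-coloured band: 60 mm across, 82 mm tall, the straight body reaching up to 64 mm, the cap 55 mm across; z up when it stands. All jars look the same. A full one weighs 380 to 520 g, an empty one 85 to 115 g. Stands on the bench at the start; None when absent (four or five of the six are there).
- jar6_mid (a point): centre (41 mm above its foot) of a closed white plastic reagent jar with a dark blue cap and a straw-coloured band: 60 mm across, 82 mm tall, the straight body reaching up to 64 mm, the cap 55 mm across; z up when it stands. All jars look the same. A full one weighs 380 to 520 g, an empty one 85 to 115 g. Stands on the bench at the start; None when absent (four or five of the six are there).
- pad1 (a point): centre of one of the turntable's three round blue places with a black rim (72 mm across over the rim, flat, level with the disc's top, 35 mm above the bench), 62 mm from the turning axis; turns with the disc. The places lie at 60, 180 and 300 degrees round from the handle.
- pad2 (a point): centre of one of the turntable's three round blue places with a black rim (72 mm across over the rim, flat, level with the disc's top, 35 mm above the bench), 62 mm from the turning axis; turns with the disc. The places lie at 60, 180 and 300 degrees round from the handle.
- pad3 (a point): centre of one of the turntable's three round blue places with a black rim (72 mm across over the rim, flat, level with the disc's top, 35 mm above the bench), 62 mm from the turning axis; turns with the disc. The places lie at 60, 180 and 300 degrees round from the handle.
- turn_axis (a point): point on the turntable's vertical turning axis, at the height of the disc's top (35 mm above the bench). Disc 252 mm across on a fixed grey round stand 316 mm across and 20 mm high.
- handle (a point): point on the turntable's red upright handle, a round post 20 mm thick rising 77 mm from the disc, 105 mm from the axis; this point is 60 mm above the disc's top, 17 mm below the post's end. Turns with the disc.
- turntable (a joint): turntable angle, rad, anticlockwise from above. 0: handle at the green mark (loading, robot side); 2.09: at the orange mark. At both a spring roller drops between two brass studs and holds it within 0.04. From 0.17 before either angle it pushes back, until 3 to 6 N at the handle has it over the stud 0.1 before; the other stud is 0.1 beyond. Elsewhere about 1 N turns it and it stays. Stops at -0.3, 2.4.
- mat: fixed grey ribbed draining mat for empties; origin at the centre of its underside, 290 mm along its x, 140 mm along its y, flat top 5 mm above the bench, no walls; z up.
- amber: amber glass jar with a black cap, 60 mm across, 80 mm tall; bystander, not part of the job; origin at the middle of its underside
- beaker: glass beaker, 70 mm across, 80 mm tall; bystander, not part of the job; origin at the middle of its underside
- mortar: white porcelain bowl, 100 mm across, 55 mm tall; bystander, not part of the job; origin at the middle of its underside
- weight: brass weight, 40 mm across, 45 mm tall; bystander, not part of the job; origin at the middle of its underside
- flask: green glass jar with a white cap, 64 mm across, 85 mm tall; bystander, not part of the job; origin at the middle of its underside

How it is judged:
On the way, in this order (a step that is already met when the one before it is completed fails the run):
1. the turntable rests in the detent at the green mark (value of joint turntable between -0.07 and 0.07 rad and velocity of joint turntable between -0.1 and 0.1 rad/s), for 0.3 s.
2. with the turntable still at the green mark, every full jar stands on a blue place and every empty jar stands on the grey mat (value of joint turntable between -0.07 and 0.07 rad and angle between each of jar1_mid, jar2_mid, jar3_mid, jar4_mid, jar5_mid, jar6_mid's own z axis and vertical below 0.15 rad and ((contact force between jar1 and turntable above 2.5 N and distance between jar1_mid and pad1 below 0.0447 m) or (contact force between jar1 and turntable above 2.5 N and distance between jar1_mid and pad2 below 0.0447 m) or (contact force between jar1 and turntable above 2.5 N and distance between jar1_mid and pad3 below 0.0447 m) or (contact force between jar1 and mat between 0.2 and 2.5 N and x of jar1_mid in the frame of mat between -0.14 and 0.14 m and y of jar1_mid in the frame of mat between -0.065 and 0.065 m and z of jar1_mid in the frame of mat below 0.055 m)) and ((contact force between jar2 and turntable above 2.5 N and distance between jar2_mid and pad1 below 0.0447 m) or (contact force between jar2 and turntable above 2.5 N and distance between jar2_mid and pad2 below 0.0447 m) or (contact force between jar2 and turntable above 2.5 N and distance between jar2_mid and pad3 below 0.0447 m) or (contact force between jar2 and mat between 0.2 and 2.5 N and x of jar2_mid in the frame of mat between -0.14 and 0.14 m and y of jar2_mid in the frame of mat between -0.065 and 0.065 m and z of jar2_mid in the frame of mat below 0.055 m)) and ((contact force between jar3 and turntable above 2.5 N and distance between jar3_mid and pad1 below 0.0447 m) or (contact force between jar3 and turntable above 2.5 N and distance between jar3_mid and pad2 below 0.0447 m) or (contact force between jar3 and turntable above 2.5 N and distance between jar3_mid and pad3 below 0.0447 m) or (contact force between jar3 and mat between 0.2 and 2.5 N and x of jar3_mid in the frame of mat between -0.14 and 0.14 m and y of jar3_mid in the frame of mat between -0.065 and 0.065 m and z of jar3_mid in the frame of mat below 0.055 m)) and ((contact force between jar4 and turntable above 2.5 N and distance between jar4_mid and pad1 below 0.0447 m) or (contact force between jar4 and turntable above 2.5 N and distance between jar4_mid and pad2 below 0.0447 m) or (contact force between jar4 and turntable above 2.5 N and distance between jar4_mid and pad3 below 0.0447 m) or (contact force between jar4 and mat between 0.2 and 2.5 N and x of jar4_mid in the frame of mat between -0.14 and 0.14 m and y of jar4_mid in the frame of mat between -0.065 and 0.065 m and z of jar4_mid in the frame of mat below 0.055 m)) and ((contact force between jar5 and turntable above 2.5 N and distance between jar5_mid and pad1 below 0.0447 m) or (contact force between jar5 and turntable above 2.5 N and distance between jar5_mid and pad2 below 0.0447 m) or (contact force between jar5 and turntable above 2.5 N and distance between jar5_mid and pad3 below 0.0447 m) or (contact force between jar5 and mat between 0.2 and 2.5 N and x of jar5_mid in the frame of mat between -0.14 and 0.14 m and y of jar5_mid in the frame of mat between -0.065 and 0.065 m and z of jar5_mid in the frame of mat below 0.055 m)) and ((contact force between jar6 and turntable above 2.5 N and distance between jar6_mid and pad1 below 0.0447 m) or (contact force between jar6 and turntable above 2.5 N and distance between jar6_mid and pad2 below 0.0447 m) or (contact force between jar6 and turntable above 2.5 N and distance between jar6_mid and pad3 below 0.0447 m) or (contact force between jar6 and mat between 0.2 and 2.5 N and x of jar6_mid in the frame of mat between -0.14 and 0.14 m and y of jar6_mid in the frame of mat between -0.065 and 0.065 m and z of jar6_mid in the frame of mat below 0.055 m))), for 0.3 s.
At the end, for the whole second after the job is handed in: The turntable rests in the detent at the orange mark (within 0.07 rad); every full jar stands upright on a blue place of the turntable (its middle within about 18 mm of the place's middle) and every empty jar stands upright on the grey mat (its middle over the mat); all at rest (value of joint turntable between 2.024 and 2.164 rad and velocity of joint turntable between -0.05 and 0.05 rad/s and angle between each of jar1_mid, jar2_mid, jar3_mid, jar4_mid, jar5_mid, jar6_mid's own z axis and vertical below 0.15 rad and ((contact force between jar1 and turntable above 2.5 N and distance between jar1_mid and pad1 below 0.0447 m) or (contact force between jar1 and turntable above 2.5 N and distance between jar1_mid and pad2 below 0.0447 m) or (contact force between jar1 and turntable above 2.5 N and distance between jar1_mid and pad3 below 0.0447 m) or (contact force between jar1 and mat between 0.2 and 2.5 N and x of jar1_mid in the frame of mat between -0.14 and 0.14 m and y of jar1_mid in the frame of mat between -0.065 and 0.065 m and z of jar1_mid in the frame of mat below 0.055 m)) and ((contact force between jar2 and turntable above 2.5 N and distance between jar2_mid and pad1 below 0.0447 m) or (contact force between jar2 and turntable above 2.5 N and distance between jar2_mid and pad2 below 0.0447 m) or (contact force between jar2 and turntable above 2.5 N and distance between jar2_mid and pad3 below 0.0447 m) or (contact force between jar2 and mat between 0.2 and 2.5 N and x of jar2_mid in the frame of mat between -0.14 and 0.14 m and y of jar2_mid in the frame of mat between -0.065 and 0.065 m and z of jar2_mid in the frame of mat below 0.055 m)) and ((contact force between jar3 and turntable above 2.5 N and distance between jar3_mid and pad1 below 0.0447 m) or (contact force between jar3 and turntable above 2.5 N and distance between jar3_mid and pad2 below 0.0447 m) or (contact force between jar3 and turntable above 2.5 N and distance between jar3_mid and pad3 below 0.0447 m) or (contact force between jar3 and mat between 0.2 and 2.5 N and x of jar3_mid in the frame of mat between -0.14 and 0.14 m and y of jar3_mid in the frame of mat between -0.065 and 0.065 m and z of jar3_mid in the frame of mat below 0.055 m)) and ((contact force between jar4 and turntable above 2.5 N and distance between jar4_mid and pad1 below 0.0447 m) or (contact force between jar4 and turntable above 2.5 N and distance between jar4_mid and pad2 below 0.0447 m) or (contact force between jar4 and turntable above 2.5 N and distance between jar4_mid and pad3 below 0.0447 m) or (contact force between jar4 and mat between 0.2 and 2.5 N and x of jar4_mid in the frame of mat between -0.14 and 0.14 m and y of jar4_mid in the frame of mat between -0.065 and 0.065 m and z of jar4_mid in the frame of mat below 0.055 m)) and ((contact force between jar5 and turntable above 2.5 N and distance between jar5_mid and pad1 below 0.0447 m) or (contact force between jar5 and turntable above 2.5 N and distance between jar5_mid and pad2 below 0.0447 m) or (contact force between jar5 and turntable above 2.5 N and distance between jar5_mid and pad3 below 0.0447 m) or (contact force between jar5 and mat between 0.2 and 2.5 N and x of jar5_mid in the frame of mat between -0.14 and 0.14 m and y of jar5_mid in the frame of mat between -0.065 and 0.065 m and z of jar5_mid in the frame of mat below 0.055 m)) and ((contact force between jar6 and turntable above 2.5 N and distance between jar6_mid and pad1 below 0.0447 m) or (contact force between jar6 and turntable above 2.5 N and distance between jar6_mid and pad2 below 0.0447 m) or (contact force between jar6 and turntable above 2.5 N and distance between jar6_mid and pad3 below 0.0447 m) or (contact force between jar6 and mat between 0.2 and 2.5 N and x of jar6_mid in the frame of mat between -0.14 and 0.14 m and y of jar6_mid in the frame of mat between -0.065 and 0.065 m and z of jar6_mid in the frame of mat below 0.055 m)) and linear speed of each of jar1, jar2, jar3, jar4, jar5, jar6 below 0.03 m/s); the robot touches nothing.
It fails at once if one of the other things on the bench is pushed more than 50 mm aside (distance of any of amber, beaker, mortar, weight, flask from where it was at the start of the episode above 0.05 m).
Of jar1, jar2, jar3, jar4, jar5, jar6 only 4 to 5 are there at a start; the rules pass over those that are not, and their reading is None.
At some moment in a run one of jar1, jar2, jar3, jar4, jar5, jar6 may be knocked a few centimetres aside while the robot is not near it.
It also fails if it takes over 210 s, if anything falls off the work surface, if the arm or the gripper's body presses on something with over 40 N, if the wrist force passes 120 N, or if a joint passes its speed limit or range.

## Working session

There is one attempt and no reset: what is moved stays moved. The work goes in short steps, Python scripts to look and compute and a shell command to move; the robot and the scene stay as the last step left them, time stands still between calls to the robot, and variables do not carry over. Pictures are saved under pics/ and viewed, about 12 in all and at most 16, crops included, and the job is handed in when it is done.

```bash
mkdir -p pics
python3 - <<'E'
from station import readout, vision, order, bot
import cv2, numpy as np
s=readout.read_state(); print({k:np.round(v,3).tolist() for k,v in s.items()}, bot.grip_depth)
for n in("side","top"):
    p=vision.camera_params(n); print(n,p)
    cv2.imwrite(f"pics/{n}0.png",cv2.cvtColor(vision.grab_frame(n),cv2.COLOR_RGB2BGR))
E
```

```text
{'t': 0.0, 'joints': [1.255, 0.239, -0.014, 1.319, -0.0, 1.571], 'qvel': [-0.0, 0.001, 0.0, -0.001, 0.001, -0.0], 'joint_torque': [0.002, -53.879, 34.644, 0.019, 0.0, -0.0], 'ee_pos': [0.163, 0.499, 0.231], 'tool_rot': [-0.415, 0.573, 0.415, 0.572], 'contact_force': [-0.202, 0.993, -0.584], 'wrist_torque': [0.0, 0.016, -0.035], 'opening': 0.086} 0.0187
side {'vertical_fov': 57.541444030301314, 'cx': 317.548600819693, 'cy': 201.43001592138447, 'D': array([-0.06470992,  0.        ,  0.        ,  0.        ,  0.        ]), 'T': array([[ 0.94662654, -0.17751935,  0.26904473,  0.30368319],
       [-0.32154646, -0.46181486,  0.82664074, -0.75040473],
       [-0.02249587, -0.86903045, -0.49424692,  0.59725768],
       [ 0.        ,  0.        ,  0.        ,  1.        ]])}
top {'vertical_fov': 48.31124718621788, 'cx': 315.4669349985789, 'cy': 206.00757820905972, 'D': array([-0.0077081,  0.       ,  0.       ,  0.       ,  0.       ]), 'T': array([[-0.01393461, -0.97879066,  0.20438853,  0.33477122],
       [-0.99990034,  0.01317671, -0.00506868,  0.07237085],
       [ 0.00226801, -0.20443879, -0.97887672,  1.26482647],
       [ 0.        ,  0.        ,  0.        ,  1.        ]])}
```

View pics/top0.png

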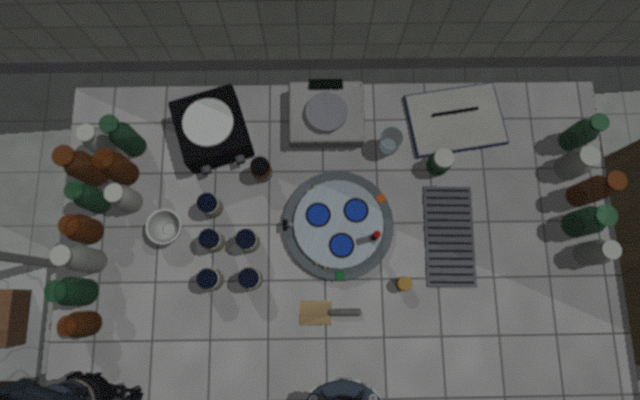

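View pics/side0.png

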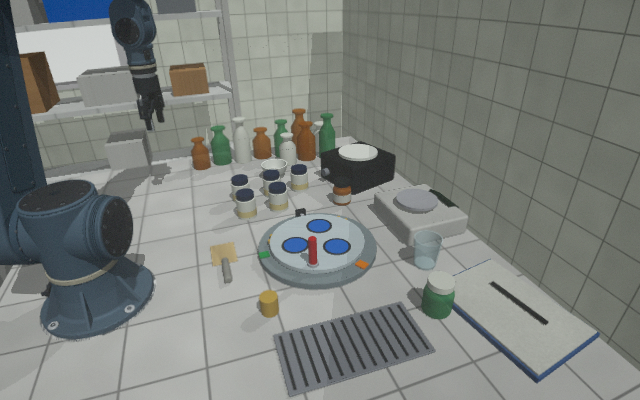

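The top view shows five jars: caps near (208,204), (210,240), (246,240), (208,280) and (249,280). The turntable centre is near (337,225) with the handle at (376,236), the green mark at (340,275) and the orange mark at (381,198). The mat is near (450,237). The side view agrees, with the handle at (312,250).

```bash
cat > h.py <<'E'
from station import readout, vision, order, bot
import cv2, numpy as np
from scipy.spatial.transform import Rotation as R
np.set_printoptions(precision=3,suppress=True)
P={n:vision.camera_params(n) for n in("side","top")}
def K(n):
    p=P[n]; f=200/np.tan(np.radians(p["vertical_fov"]/2))
    return np.array([[f,0,p["cx"]],[0,f,p["cy"]],[0,0,1]])
def ray(n,uv,z):
    u=cv2.undistortPoints(np.array(uv,float).reshape(-1,1,2),K(n),P[n]["D"]).reshape(-1,2)
    T=P[n]["T"]; d=np.c_[u,np.ones(len(u))]@T[:3,:3].T; o=T[:3,3]
    return (o+d*((z-o[2])/d[:,2])[:,None])
def proj(n,X):
    T=np.linalg.inv(P[n]["T"]); X=np.array(X,float).reshape(-1,3)@T[:3,:3].T+T[:3,3]
    return cv2.projectPoints(X,np.zeros(3),np.zeros(3),K(n),P[n]["D"])[0].reshape(-1,2)
def grab(n,name=None):
    im=vision.grab_frame(n)
    if name: cv2.imwrite(f"pics/{name}.png",cv2.cvtColor(im,cv2.COLOR_RGB2BGR))
    return im, cv2.cvtColor(im,cv2.COLOR_RGB2HSV)
def blobs(m,amin,amax=1e9):
    n,l,s,c=cv2.connectedComponentsWithStats(m.astype(np.uint8))
    return [(c[i],s[i,4],s[i,:4]) for i in range(1,n) if amin<=s[i,4]<=amax]
def state():
    s=readout.read_state(); return s,np.array(s["ee_pos"]),R.from_quat(s["tool_rot"])
def rel(p,jaw=None):
    """shift (cm) in tool axes to world p; turn rotvec deg to tool-down with jaw axis at world angle jaw (deg, mod 180)"""
    s,e,r=state(); sh=r.inv().apply(np.array(p)-e)*100
    if jaw is None: return sh
    best=None
    for a in(jaw,jaw+180):
        z=np.array([np.cos(np.radians(a)),np.sin(np.radians(a)),0]); x=np.array([0,0,-1.])
        t=R.from_matrix(np.c_[x,np.cross(z,x),z]); v=(r.inv()*t).as_rotvec(degrees=True)
        if best is None or np.linalg.norm(v)<np.linalg.norm(best): best=v
    return sh,best
def show():
    s,e,r=state(); z=r.apply([0,0,1]); print("t",round(s["t"],2),"ee",e,"x",r.apply([1,0,0]),"jaw",np.degrees(np.arctan2(z[1],z[0])).round(1),"open",round(s["opening"],4),"F",np.array(s["contact_force"]),"q",np.array(s["joints"]))
E
python3 - <<'E'
from h import *
show()
im,h=grab("top"); H,S,V=cv2.split(h)
for b in blobs((H>100)&(H<130)&(S>110)&(V>30),40): print("blue",b, ray("top",b[0],.035), ray("top",b[0],.082), im[int(b[0][1]),int(b[0][0])])
for b in blobs(((H<6)|(H>174))&(S>150)&(V>80),8): print("red",b,ray("top",b[0],.112))
for b in blobs((H>55)&(H<85)&(S>100)&(V>60),15): print("green",b,ray("top",b[0],.02))
for b in blobs((H>5)&(H<25)&(S>130)&(V>100),8): print("orange",b,ray("top",b[0],.02),ray("top",b[0],.045))
print(h[200:210:3,200:216:5])
E
```

```text
t 0.1 ee [0.163 0.499 0.231] x [-0.    -0.001 -1.   ] jaw 71.9 open 0.0853 F [ 0.218  0.024 -0.422] q [ 1.255  0.239 -0.014  1.319  0.     1.571]
blue (array([206.16, 202.28]), np.int32(150), array([198, 194,  18,  17], dtype=int32)) [[0.606 0.374 0.035]] [[0.596 0.363 0.082]] [ 7 14 34]
blue (array([355.491, 209.801]), np.int32(387), array([345, 199,  22,  22], dtype=int32)) [[ 0.579 -0.046  0.035]] [[ 0.57  -0.042  0.082]] [ 35  65 123]
blue (array([317.596, 214.512]), np.int32(389), array([307, 204,  22,  22], dtype=int32)) [[0.567 0.06  0.035]] [[0.558 0.061 0.082]] [ 35  65 123]
blue (array([208.348, 238.12 ]), np.int32(158), array([200, 230,  18,  17], dtype=int32)) [[0.505 0.365 0.035]] [[0.498 0.353 0.082]] [25 23 43]
blue (array([244.439, 238.28 ]), np.int32(132), array([236, 230,  19,  17], dtype=int32)) [[0.503 0.264 0.035]] [[0.496 0.257 0.082]] [24 23 44]
blue (array([341.014, 244.874]), np.int32(414), array([330, 234,  23,  23], dtype=int32)) [[ 0.481 -0.003  0.035]] [[ 0.475 -0.     0.082]] [ 45  72 128]
blue (array([206.532, 278.367]), np.int32(158), array([198, 270, 
[... 744 characters left out ...]
  20], dtype=int32)) [[0.368 0.773 0.02 ]]
green (array([ 47.75 , 290.625]), np.int32(32), array([ 45, 283,   6,  16], dtype=int32)) [[0.367 0.805 0.02 ]]
orange (array([380.368, 197.93 ]), np.int32(57), array([376, 194,  10,   9], dtype=int32)) [[ 0.616 -0.12   0.02 ]] [[ 0.61  -0.116  0.045]]
orange (array([403.905, 283.06 ]), np.int32(84), array([398, 278,  13,  12], dtype=int32)) [[ 0.375 -0.175  0.02 ]] [[ 0.374 -0.17   0.045]]
[[[110 125  43]
  [116  91  45]
  [117 164  42]
  [113  71  47]]

 [[112 105  46]
  [116 116  44]
  [111 136  43]
  [108 140  40]]

 [[113 159  40]
  [112 127  36]
  [107 170  42]
  [165  12  41]]

 [[107  44  52]
  [103 163  39]
  [111 149  36]
  [ 48  13 100]]]
```

Run:
```python
from h import *
print(rel([.498,-.091,.23],-24.5))
im,h=grab("top"); H,S,V=cv2.split(h)
# mat: grey dark slats; bounding from dark pixels in region
g=cv2.cvtColor(im,cv2.COLOR_RGB2GRAY); m=np.zeros_like(g); m[175:300,415:490]=(g[175:300,415:490]<115)
m=cv2.morphologyEx(m,cv2.MORPH_CLOSE,np.ones((7,7))); c=max(cv2.findContours(m,0,2)[0],key=cv2.contourArea)
r=cv2.minAreaRect(c); print(r); b=ray("top",cv2.boxPoints(r),.005); print(b,b.mean(0),np.linalg.norm(np.diff(b,axis=0),axis=1))
```

```text
(array([  0.132, -50.166, -45.651]), array([-83.595,  -0.051,  -0.047]))
((452.0, 237.0), (124.0, 74.0), 90.0)
[[ 0.687 -0.227  0.005]
 [ 0.684 -0.445  0.005]
 [ 0.328 -0.411  0.005]
 [ 0.331 -0.206  0.005]] [ 0.507 -0.322  0.005] [0.218 0.357 0.205]
```

```bash
python3 -m handwheel '[[[0,-1.5,-1.4],[3,0,0],8.5],[[0,-4,-3.6],[8,0,0],8],[[0,-7,-6.4],[14,0,0],7],[[0,-10,-9.1],[20,0,0],6],[[0,-13.5,-12.3],[27,0,0],5],[[0,-17,-15.5],[34,0,0],4.5],[[0,-20.5,-18.7],[41,0,0],4.5],[[0,-24,-21.9],[48,0,0],4.5],[[0,-27.5,-25],[55,0,0],4.5],[[0,-31,-28.2],[62,0,0],4.5],[[0,-34.5,-31.4],[69,0,0],4.5],[[0,-38,-34.6],[76,0,0],4.5],[[0,-41.5,-37.8],[83,0,0],4.5],[[0,-45,-41],[89,0,0],4.5],[[0,-48,-43.7],[94,0,0],4.5],[[0,-49.6,-45.1],[96,0,0],4.5],[[0,-50.2,-45.7],[96.4,0,0],4.5],[[0,-50.2,-45.7],[96.4,0,0],4.5]]' 40
python3 - <<'E'
from h import *
show(); print(rel([.498,-.091,.075],-24.5))
im,h=grab("side","s1")
x=cv2.resize(im[80:400,200:500],None,fx=2,fy=2); 
im,h=grab("top","t1"); g=cv2.cvtColor(im,cv2.COLOR_RGB2GRAY); print(g[190:290:4,425].tolist(), g[240,410:490:2].tolist(), g[180:192,450],g[280:294,450])
E
```

```text
t: 2.0
ee_pos: [0.4982, -0.092, 0.2309]
tool_rot: [0.15, 0.691, -0.15, 0.691]
contact_force: [-0.6, -0.3, 0.8]
opening: 0.0449
t 2.0 ee [ 0.498 -0.092  0.231] x [-0.001 -0.001 -1.   ] jaw -24.5 open 0.0449 F [-0.596 -0.318  0.772] q [-0.182  0.208 -0.055  1.309 -0.001  1.817]
(array([15.59 ,  0.101, -0.049]), array([-0.027, -0.044,  0.058]))
[73, 62, 59, 62, 61, 64, 65, 66, 64, 70, 66, 69, 67, 67, 69, 66, 68, 64, 66, 69, 66, 69, 64, 64, 68] [66, 70, 69, 67, 68, 67, 69, 63, 66, 69, 72, 64, 64, 67, 67, 69, 66, 68, 67, 69, 69, 63, 67, 61, 68, 65, 68, 64, 61, 55, 52, 83, 116, 135, 133, 128, 133, 135, 132, 124] [62 69 57 65 62 61 59 58 59 56 60 63] [68 72 70 75 72 69 70 69 72 68 75 73 76 72]
```

View pics/s1.png

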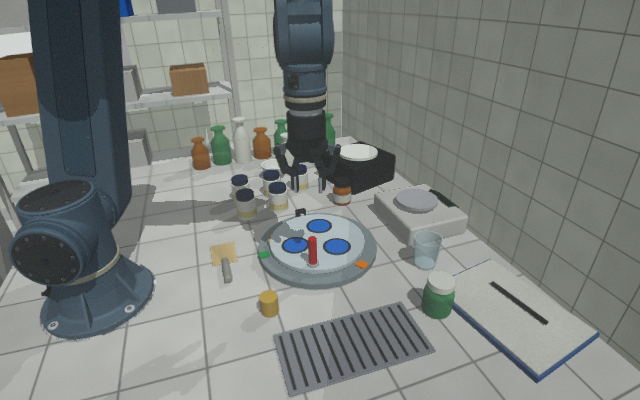

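```bash
python3 -m handwheel '[[[3,0.1,0],[0,0,0],4.5],[[6,0.1,0],[0,0,0],4.5],[[9,0.1,0],[0,0,0],4.5],[[12,0.1,0],[0,0,0],4.5],[[14.5,0.1,0],[0,0,0],4.5],[[15.6,0.1,0],[0,0,0],4.5],[[15.6,0.1,0],[0,0,0],4],[[15.6,0.1,0],[0,0,0],3.2],[[15.6,0.1,0],[0,0,0],2.6],[[15.6,0.1,0],[0,0,0],2.6],[[15.6,0.1,0],[0,0,0],2.6],[[15.6,0.1,0],[0,0,0],2.6]]' 20
cat >> h.py <<'E'
A=np.array([.5423,.0037])
def arc(a0,a1,n,turn,da=0):
    """rows round the axis from handle angle a0 to a1 (world deg), in tool axes now"""
    s,e,r=state()
    for k,a in enumerate(np.linspace(a0,a1,n+1)[1:],1):
        p=np.r_[A+.105*np.array([np.cos(np.radians(a)),np.sin(np.radians(a))]),e[2]]
        print(a.round(1),(r.inv().apply(p-e)*100).round(1).tolist(),round(turn*k/n,1))
E
python3 - <<'E'
from h import *
show(); arc(245.2,180.5,17,46); arc(180.5,179,1,46)
E
```

```text
t: 3.3
ee_pos: [0.4983, -0.09, 0.0757]
tool_rot: [0.149, 0.691, -0.15, 0.691]
contact_force: [1.1, -1.0, 1.1]
opening: 0.0261
t 3.3 ee [ 0.498 -0.09   0.076] x [ 0.    -0.001 -1.   ] jaw -24.4 open 0.0261 F [ 1.15  -0.993  1.11 ] q [-0.178  0.311 -0.336  0.924 -0.001  1.819]
241.4 [-0.0, -0.1, -0.6] 2.7
237.6 [-0.0, -0.0, -1.3] 5.4
233.8 [-0.0, 0.1, -2.0] 8.1
230.0 [-0.0, 0.2, -2.7] 10.8
226.2 [-0.0, 0.5, -3.4] 13.5
222.4 [-0.0, 0.7, -4.0] 16.2
218.6 [-0.0, 1.0, -4.6] 18.9
214.8 [-0.0, 1.3, -5.2] 21.6
210.9 [-0.0, 1.7, -5.8] 24.4
207.1 [-0.0, 2.1, -6.4] 27.1
203.3 [-0.0, 2.6, -6.9] 29.8
199.5 [-0.0, 3.1, -7.4] 32.5
195.7 [-0.0, 3.6, -7.9] 35.2
191.9 [-0.0, 4.1, -8.3] 37.9
188.1 [-0.0, 4.7, -8.7] 40.6
184.3 [-0.0, 5.3, -9.1] 43.3
180.5 [-0.0, 5.9, -9.4] 46.0
179.0 [-0.0, 6.2, -9.5] 46.0
```

```bash
python3 -m handwheel '[[[0,-0.1,-0.6],[2.7,0,0],2.6],[[0,0,-1.3],[5.4,0,0],2.6],[[0,0.1,-2],[8.1,0,0],2.6],[[0,0.2,-2.7],[10.8,0,0],2.6],[[0,0.5,-3.4],[13.5,0,0],2.6],[[0,0.7,-4],[16.2,0,0],2.6],[[0,1,-4.6],[18.9,0,0],2.6],[[0,1.3,-5.2],[21.6,0,0],2.6],[[0,1.7,-5.8],[24.4,0,0],2.6],[[0,2.1,-6.4],[27.1,0,0],2.6],[[0,2.6,-6.9],[29.8,0,0],2.6],[[0,3.1,-7.4],[32.5,0,0],2.6],[[0,3.6,-7.9],[35.2,0,0],2.6],[[0,4.1,-8.3],[37.9,0,0],2.6],[[0,4.7,-8.7],[40.6,0,0],2.6],[[0,5.3,-9.1],[43.3,0,0],2.6],[[0,5.9,-9.4],[46,0,0],2.6],[[0,6.0,-9.4],[46,0,0],2.6],[[0,6.0,-9.4],[46,0,0],2.6]]'
python3 - <<'E'
from h import *
show()
im,h=grab("side","s2"); cv2.imwrite("pics/s2c.png",cv2.cvtColor(cv2.resize(im[130:300,200:420],None,fx=3,fy=3),cv2.COLOR_RGB2BGR))
H,S,V=cv2.split(h)
bl=[b[0] for b in blobs((H>100)&(H<125)&(S>150)&(V>80),100)]; p=ray("side",bl,.035); print(bl,p,np.degrees(np.arctan2(*(p[:,:2]-A).T[::-1])))
E
```

```text
t: 5.2
ee_pos: [0.4376, 0.0035, 0.0757]
tool_rot: [0.407, 0.578, -0.407, 0.578]
contact_force: [0.4, -0.3, 0.1]
opening: 0.0257
t 5.2 ee [0.438 0.003 0.076] x [ 0.    -0.001 -1.   ] jaw -70.3 open 0.0257 F [ 0.435 -0.33   0.059] q [ 0.008  0.206 -0.488  0.877 -0.001  2.807]
[array([117.58 ,   8.105]), array([299.706, 229.876]), array([338.41 , 233.547]), array([311.777, 252.485])] [[-256.823 1863.679    0.035]
 [   0.513    0.058    0.035]
 [   0.606    0.004    0.035]
 [   0.513   -0.05     0.035]] [  97.863  118.581   -0.003 -118.638]
```

View pics/s2c.png

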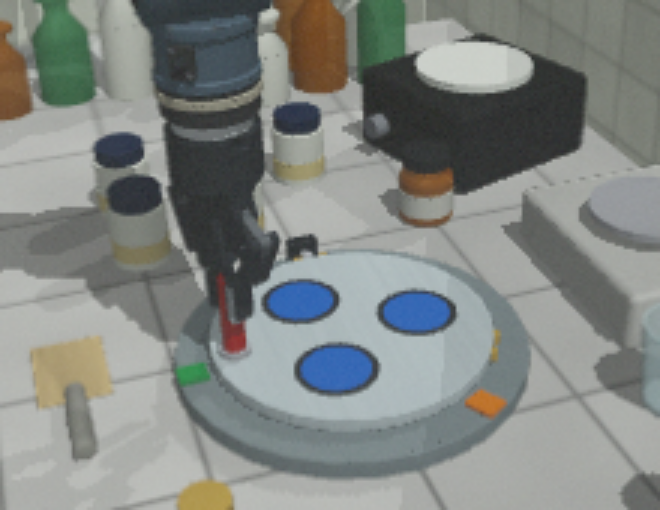

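The crop shows the handle at the green mark, with the three pads symmetric about it (opposite pad at 0.0°). Next I release the handle and work out the mat and jar positions.

```bash
python3 -m handwheel '[[[0,0,0],[0,0,0],4],[[0,0,0],[0,0,0],4.5],[[0,0,0],[0,0,0],4.5],[[-3,0,0],[0,0,0],4.5],[[-7,0,0],[0,0,0],4.5],[[-11,0,0],[0,0,0],6],[[-13,0,0],[0,0,0],8.5],[[-13.5,0,0],[0,0,0],8.5],[[-13.5,0,0],[0,0,0],8.5]]'
cat >> h.py <<'E'
def caps():
    im,h=grab("top"); H,S,V=cv2.split(h)
    m=((H>100)&(H<135)&(S>50)&(V<75)).astype(np.uint8)
    m=cv2.morphologyEx(cv2.morphologyEx(m,cv2.MORPH_CLOSE,np.ones((5,5))),cv2.MORPH_OPEN,np.ones((7,7)))
    for c in cv2.findContours(m,0,2)[0]:
        (u,v),rr=cv2.minEnclosingCircle(c)
        if 7<rr<14: print("cap",round(u,1),round(v,1),"r",round(rr,1),"bench",ray("top",(u,v),.082)[0],"mat",ray("top",(u,v),.087)[0,:2],"disc",ray("top",(u,v),.117)[0,:2])
def pads():
    im,h=grab("top"); H,S,V=cv2.split(h)
    for b in blobs((H>100)&(H<125)&(S>120)&(V>70),150,600): 
        p=ray("top",b[0],.035)[0,:2]; d=p-A; print("pad",p,"r",np.hypot(*d).round(3),"ang",np.degrees(np.arctan2(d[1],d[0])).round(1))
E
python3 - <<'E'
from h import *
show(); pads(); caps()
im=cv2.imread("pics/top0.png"); g=cv2.cvtColor(im,cv2.COLOR_BGR2GRAY)
print(g[240,412:490].tolist()); print(g[178:196,448].tolist(),g[278:296,448].tolist())
print(ray("side",[(275,345),(405,304),(433,347),(293,389)],.005))
print("J5",rel([.388,.244,.20],32))
E
```

```text
t: 6.15
ee_pos: [0.4378, 0.0034, 0.2108]
tool_rot: [0.407, 0.578, -0.407, 0.578]
contact_force: [-0.0, 0.1, -0.2]
opening: 0.0849
t 6.15 ee [0.438 0.003 0.211] x [ 0.001 -0.001 -1.   ] jaw -70.4 open 0.0849 F [-0.019  0.078 -0.175] q [ 0.008  0.097 -0.243  1.23  -0.001  2.807]
pad [0.511 0.065] r 0.069 ang 117.1
cap 248.0 277.5 r 9.7 bench [0.393 0.246 0.082] mat [0.392 0.245] disc [0.391 0.241]
cap 206.4 278.6 r 9.5 bench [0.391 0.355 0.082] mat [0.391 0.354] disc [0.39  0.346]
cap 245.0 238.6 r 9.1 bench [0.495 0.256 0.082] mat [0.495 0.255] disc [0.491 0.25 ]
cap 208.2 238.4 r 9.4 bench [0.497 0.354 0.082] mat [0.496 0.352] disc [0.492 0.345]
cap 206.1 202.4 r 9.0 bench [0.596 0.363 0.082] mat [0.595 0.362] disc [0.588 0.354]
cap 260.0 165.5 r 7.4 bench [0.698 0.218 0.082] mat [0.697 0.217] disc [0.687 0.214]
cap 179.5 108.5 r 9.3 bench [0.87  0.448 0.082] mat [0.868 0.447] disc [0.854 0.437]
cap 225.0 96.0 r 10.0 bench [0.906 0.32  0.082] mat [0.904 0.319] disc [0.889 0.313]
[130, 130, 134, 129, 129, 132, 128, 123, 122, 121, 118, 107, 80, 67, 69, 76, 77, 75, 78, 76, 77, 74, 76, 76, 74, 77, 77, 74, 78, 79, 78, 75, 79, 77, 82, 76, 77, 79, 72, 76, 78, 75, 77, 74, 78, 76, 80, 74, 75, 80, 79, 75, 78, 81, 82, 77, 75, 80, 81, 79, 78, 90, 101, 115, 116, 113, 111, 118, 116, 115, 112, 117, 113, 118, 117, 113, 106, 97]
[113, 109, 117, 119, 111, 118, 118, 117, 103, 82, 73, 60, 46, 54, 69, 71, 80, 76] [87, 86, 79, 63, 52, 65, 80, 87, 83, 104, 117, 124, 128, 126, 124, 124, 123, 122]
[[ 0.365 -0.269  0.005]
 [ 0.659 -0.261  0.005]
 [ 0.652 -0.38   0.005]
 [ 0.373 -0.372  0.005]]
J5 (array([  0.937,   3.484, -24.303]), array([77.649,  0.074,  0.081]))
```

```bash
python3 -m handwheel '[[[0,0.2,-1],[-6,0,0],8.5],[[0.2,0.5,-3],[-14,0,0],8.5],[[0.3,0.8,-5.5],[-22,0,0],8.5],[[0.4,1.1,-8],[-30,0,0],8.5],[[0.5,1.5,-10.5],[-38,0,0],8.5],[[0.6,1.8,-13],[-46,0,0],8.5],[[0.7,2.2,-15.5],[-54,0,0],8.5],[[0.8,2.5,-18],[-62,0,0],8.5],[[0.8,2.8,-20],[-70,0,0],8.5],[[0.9,3.1,-22],[-78,0,0],8.5],[[0.9,3.3,-23.5],[-86,0,0],8.5],[[0.9,3.5,-24.3],[-94,0,0],8.5],[[0.9,3.5,-24.3],[-100,0,0],8.5],[[0.9,3.5,-24.3],[-102,0,0],8.5],[[0.9,3.5,-24.3],[-102,0,0],8.5]]'
python3 - <<'E'
from h import *
show(); pads(); print("mat",ray("top",[(448.5,237),(448.5,187),(448.5,287),(424,237),(473,237)],.005)); print("J5",rel([.390,.245,.022],32))
E
```

```text
t: 7.75
ee_pos: [0.3874, 0.2437, 0.1988]
tool_rot: [-0.193, 0.682, 0.193, 0.679]
contact_force: [-0.8, 0.6, -0.3]
opening: 0.0851
t 7.75 ee [0.387 0.244 0.199] x [-0.004 -0.002 -1.   ] jaw 31.7 open 0.0851 F [-0.777  0.646 -0.289] q [ 0.561  0.141 -0.222  1.212  0.     1.579]
pad [0.604 0.003] r 0.062 ang -0.3
pad [ 0.512 -0.05 ] r 0.062 ang -119.8
pad [0.511 0.057] r 0.062 ang 120.3
mat [[ 0.503 -0.312  0.005]
 [ 0.649 -0.323  0.005]
 [ 0.362 -0.301  0.005]
 [ 0.504 -0.242  0.005]
 [ 0.502 -0.382  0.005]]
J5 (array([17.711, -0.018,  0.345]), array([-0.404, -0.231, -0.014]))
```

```bash
python3 -m handwheel '[[[4,0,0.3],[-0.4,-0.2,0],8.5],[[8,0,0.3],[-0.4,-0.2,0],8.5],[[12,0,0.3],[-0.4,-0.2,0],8.5],[[15,0,0.3],[-0.4,-0.2,0],8.5],[[17,0,0.3],[-0.4,-0.2,0],8.5],[[17.7,0,0.3],[-0.4,-0.2,0],8.5],[[17.7,0,0.3],[-0.4,-0.2,0],7],[[17.7,0,0.3],[-0.4,-0.2,0],5.5],[[17.7,0,0.3],[-0.4,-0.2,0],5.5],[[17.7,0,0.3],[-0.4,-0.2,0],5.5],[[17.7,0,0.3],[-0.4,-0.2,0],5.5],[[17.7,0,0.3],[-0.4,-0.2,0],5.5]]' 40; python3 -m handwheel '[[[-1,0,0],[0,0,0],5.5],[[-3,0,0],[0,0,0],5.5],[[-6,0,0],[0,0,0],5.5],[[-9,0,0],[0,0,0],5.5],[[-12,0,0],[0,0,0],5.5],[[-14,0,0],[0,0,0],5.5],[[-15,0,0],[0,0,0],5.5],[[-15,0,0],[0,0,0],5.5],[[-15,0,0],[0,0,0],5.5],[[-15,0,0],[0,0,0],5.5]]'
python3 - <<'E'
from h import *
show(); grab("side","s3")
for n,p,j in(("padfar",[.604,.0035,.20],0),("mat1",[.60,-.316,.18],-27)): print(n,rel(p,j))
E
```

```text
t: 9.0
ee_pos: [0.3905, 0.2455, 0.0232]
tool_rot: [-0.195, 0.679, 0.195, 0.68]
contact_force: [2.2, 0.6, 7.3]
opening: 0.0594
t: 10.0
ee_pos: [0.3895, 0.2448, 0.172]
tool_rot: [-0.195, 0.68, 0.195, 0.68]
contact_force: [1.1, 0.3, -3.9]
opening: 0.059
t 10.0 ee [0.389 0.245 0.172] x [-0. -0. -1.] jaw 32.0 open 0.059 F [ 1.077  0.343 -3.893] q [ 0.561  0.157 -0.274  1.14   0.     1.574]
padfar (array([ -2.799, -31.834,   5.392]), array([31.988, -0.007, -0.01 ]))
mat1 (array([ -0.804, -58.722, -11.873]), array([58.988, -0.009, -0.008]))
```

View pics/s3.png

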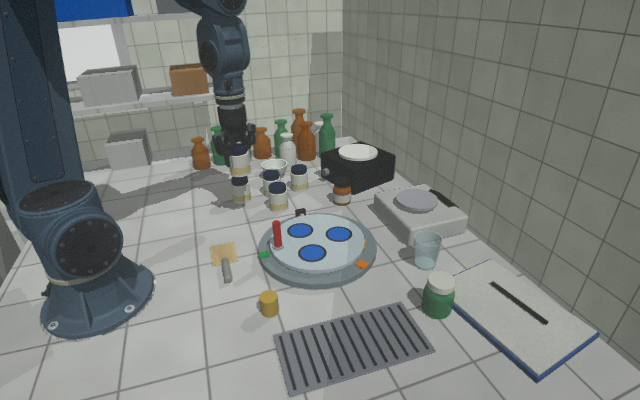

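```bash
python3 -m handwheel '[[[-0.5,-1,0.2],[1,0,0],5.5],[[-1.5,-3,0.5],[4,0,0],5.5],[[-2.2,-6,1],[7,0,0],5.5],[[-2.8,-9,1.5],[10,0,0],5.5],[[-2.8,-12,2],[13,0,0],5.5],[[-2.8,-15,2.5],[16,0,0],5.5],[[-2.8,-18,3],[19,0,0],5.5],[[-2.8,-21,3.6],[22,0,0],5.5],[[-2.8,-24,4.1],[25,0,0],5.5],[[-2.8,-27,4.6],[28,0,0],5.5],[[-2.8,-29.5,5],[30,0,0],5.5],[[-2.8,-31,5.3],[32,0,0],5.5],[[-2.8,-31.8,5.4],[32,0,0],5.5],[[-2.8,-31.8,5.4],[32,0,0],5.5],[[-2.8,-31.8,5.4],[32,0,0],5.5]]'
python3 - <<'E'
from h import *
show(); print(rel([.604,.0035,.059],0))
E
```

```text
t: 11.55
ee_pos: [0.6033, 0.0043, 0.1999]
tool_rot: [-0.0, 0.707, 0.0, 0.707]
contact_force: [-1.1, 0.0, -4.7]
opening: 0.0589
t 11.55 ee [0.603 0.004 0.2  ] x [-0.001  0.    -1.   ] jaw 0.0 open 0.0589 F [-1.094  0.023 -4.663] q [0.007 0.385 0.119 1.306 0.    1.577]
(array([14.091, -0.086,  0.087]), array([ 0.035, -0.056, -0.022]))
```

```bash
python3 -m handwheel '[[[2,-0.1,0.1],[0,0,0],5.5],[[5,-0.1,0.1],[0,0,0],5.5],[[8,-0.1,0.1],[0,0,0],5.5],[[10.5,-0.1,0.1],[0,0,0],5.5],[[12,-0.1,0.1],[0,0,0],5.5],[[13,-0.1,0.1],[0,0,0],5.5],[[13.6,-0.1,0.1],[0,0,0],5.5],[[14,-0.1,0.1],[0,0,0],5.5],[[14.1,-0.1,0.1],[0,0,0],5.5],[[14.1,-0.1,0.1],[0,0,0],5.5],[[14.1,-0.1,0.1],[0,0,0],6.3],[[14.1,-0.1,0.1],[0,0,0],7],[[14.1,-0.1,0.1],[0,0,0],8.5],[[14.1,-0.1,0.1],[0,0,0],8.5],[[14.1,-0.1,0.1],[0,0,0],8.5]]';  python3 -m handwheel '[[[-3,0,0],[0,0,0],8.5],[[-7,0,0],[0,0,0],8.5],[[-11,0,0],[0,0,0],8.5],[[-14,0,0],[0,0,0],8.5],[[-14,0,0],[0,0,0],8.5]]'
python3 - <<'E'
from h import *
show(); print("J3",rel([.495,.256,.2],27)); grab("side","s4")
im,h=grab("side"); cv2.imwrite("pics/s4.png",cv2.cvtColor(cv2.resize(im[150:300,220:420],None,fx=3,fy=3),cv2.COLOR_RGB2BGR))
E
```

```text
t: 13.05
ee_pos: [0.6042, 0.0033, 0.0591]
tool_rot: [-0.0, 0.707, 0.0, 0.707]
contact_force: [0.5, -0.2, 0.9]
opening: 0.0849
t: 13.55
ee_pos: [0.6065, 0.0033, 0.2038]
tool_rot: [-0.0, 0.705, 0.0, 0.71]
contact_force: [0.4, 0.5, -0.2]
opening: 0.085
t 13.55 ee [0.606 0.003 0.204] x [ 0.007  0.    -1.   ] jaw 0.0 open 0.085 F [ 0.397  0.475 -0.211] q [0.005 0.383 0.126 1.307 0.    1.575]
J3 (array([  0.318,  25.278, -11.134]), array([-26.968,   0.389,   0.069]))
```

View pics/s4.png

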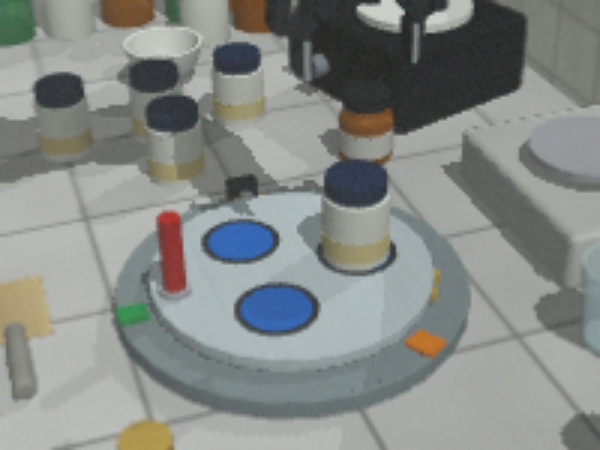

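The jar stands on the far place, about centred on it, and the handle is at the green mark. I'll go to J3 next.

```bash
python3 -m handwheel '[[[0,1,-0.4],[-2,0,0],8.5],[[0,4,-1.8],[-6,0,0],8.5],[[0,8,-3.5],[-10,0,0],8.5],[[0,12,-5.3],[-14,0,0],8.5],[[0,16,-7],[-18,0,0],8.5],[[0.2,20,-8.8],[-22,0,0],8.5],[[0.3,23,-10.2],[-25,0,0],8.5],[[0.3,25,-11],[-27,0.3,0],8.5],[[0.3,25.3,-11.1],[-27,0.4,0],8.5],[[0.3,25.3,-11.1],[-27,0.4,0],8.5]]'
python3 - <<'E'
from h import *
show(); caps(); print("J3",rel([.495,.256,.022],27))
im,h=grab("side"); H,S,V=cv2.split(h)
E
```

```text
t: 14.65
ee_pos: [0.4926, 0.2567, 0.1955]
tool_rot: [-0.166, 0.69, 0.166, 0.685]
contact_force: [0.4, -0.1, 0.1]
opening: 0.0851
t 14.65 ee [0.493 0.257 0.196] x [-0.008 -0.002 -1.   ] jaw 27.1 open 0.0851 F [ 0.38  -0.111  0.105] q [ 0.48   0.31  -0.006  1.263  0.002  1.577]
cap 338.7 195.4 r 9.5 bench [0.61  0.003 0.082] mat [0.609 0.003] disc [0.602 0.005]
cap 179.0 106.5 r 9.6 bench [0.876 0.45  0.082] mat [0.874 0.449] disc [0.86  0.439]
cap 227.0 95.5 r 10.3 bench [0.908 0.315 0.082] mat [0.905 0.314] disc [0.891 0.307]
J3 (array([17.373, -0.118,  0.303]), array([ 0.071, -0.423, -0.077]))
```

```bash
python3 -m handwheel '[[[4,-0.1,0.3],[0,-0.4,0],8.5],[[8,-0.1,0.3],[0,-0.4,0],8.5],[[12,-0.1,0.3],[0,-0.4,0],8.5],[[15,-0.1,0.3],[0,-0.4,0],8.5],[[17,-0.1,0.3],[0,-0.4,0],8.5],[[17.4,-0.1,0.3],[0,-0.4,0],8.5],[[17.4,-0.1,0.3],[0,-0.4,0],7],[[17.4,-0.1,0.3],[0,-0.4,0],5.5],[[17.4,-0.1,0.3],[0,-0.4,0],5.5],[[17.4,-0.1,0.3],[0,-0.4,0],5.5],[[17.4,-0.1,0.3],[0,-0.4,0],5.5],[[17.4,-0.1,0.3],[0,-0.4,0],5.5]]' 40; python3 -m handwheel '[[[-1,0,0],[0,0,0],5.5],[[-3,0,0],[0,0,0],5.5],[[-6,0,0],[0,0,0],5.5],[[-9,0,0],[0,0,0],5.5],[[-12,0,0],[0,0,0],5.5],[[-15,0,0],[0,0,0],5.5],[[-17,0,0],[0,0,0],5.5],[[-17.5,0,0],[0,0,0],5.5],[[-17.5,0,0],[0,0,0],5.5],[[-17.5,0,0],[0,0,0],5.5]]'
python3 - <<'E'
from h import *
show(); grab("side","s5")
for n,p,j in(("pad-y",[.5115,-.050,.20],0),("mat1",[.60,-.316,.18],-27)): print(n,rel(p,j))
E
```

```text
t: 15.95
ee_pos: [0.4966, 0.256, 0.0234]
tool_rot: [-0.165, 0.687, 0.166, 0.689]
contact_force: [2.0, -2.5, 7.0]
opening: 0.0594
t: 16.95
ee_pos: [0.4954, 0.2554, 0.1972]
tool_rot: [-0.165, 0.687, 0.165, 0.688]
contact_force: [-0.7, 0.0, -4.5]
opening: 0.0589
t 16.95 ee [0.495 0.255 0.197] x [ 0.     0.001 -1.   ] jaw 27.0 open 0.0589 F [-0.681  0.031 -4.529] q [ 0.476  0.306 -0.007  1.257  0.001  1.575]
pad-y (array([ -0.327, -27.937, -12.422]), array([27.006,  0.016, -0.042]))
mat1 (array([  1.653, -55.656, -16.617]), array([54.006,  0.006, -0.046]))
```

```bash
python3 -m handwheel '[[[0,-1,-0.4],[1,0,0],5.5],[[0,-3,-1.3],[3,0,0],5.5],[[-0.2,-6,-2.7],[6,0,0],5.5],[[-0.3,-9,-4],[9,0,0],5.5],[[-0.3,-12,-5.3],[12,0,0],5.5],[[-0.3,-15,-6.7],[15,0,0],5.5],[[-0.3,-18,-8],[18,0,0],5.5],[[-0.3,-21,-9.3],[21,0,0],5.5],[[-0.3,-24,-10.7],[24,0,0],5.5],[[-0.3,-26.5,-11.8],[26,0,0],5.5],[[-0.3,-27.6,-12.3],[27,0,0],5.5],[[-0.3,-27.9,-12.4],[27,0,0],5.5],[[-0.3,-27.9,-12.4],[27,0,0],5.5]]'
python3 - <<'E'
from h import *
show(); print(rel([.5115,-.050,.059],0))
E
```

```text
t: 18.3
ee_pos: [0.5112, -0.0496, 0.1993]
tool_rot: [0.001, 0.707, 0.0, 0.707]
contact_force: [-0.0, -0.1, -5.1]
opening: 0.0591
t 18.3 ee [ 0.511 -0.05   0.199] x [-0.001  0.001 -1.   ] jaw -0.0 open 0.0591 F [-0.029 -0.115 -5.096] q [-0.097  0.232 -0.104  1.235  0.001  1.474]
(array([14.033, -0.054,  0.035]), array([-0.014, -0.039, -0.068]))
```

```bash
python3 -m handwheel '[[[2,0,0],[0,0,0],5.5],[[5,0,0],[0,0,0],5.5],[[8,0,0],[0,0,0],5.5],[[10.5,0,0],[0,0,0],5.5],[[12,0,0],[0,0,0],5.5],[[13,0,0],[0,0,0],5.5],[[13.6,0,0],[0,0,0],5.5],[[13.9,0,0],[0,0,0],5.5],[[14,0,0],[0,0,0],5.5],[[14,0,0],[0,0,0],5.5],[[14,0,0],[0,0,0],6.3],[[14,0,0],[0,0,0],7],[[14,0,0],[0,0,0],8.5],[[14,0,0],[0,0,0],8.5],[[14,0,0],[0,0,0],8.5]]';  python3 -m handwheel '[[[-3,0,0],[0,0,0],8.5],[[-7,0,0],[0,0,0],8.5],[[-11,0,0],[0,0,0],8.5],[[-14,0,0],[0,0,0],8.5],[[-14,0,0],[0,0,0],8.5]]'
python3 - <<'E'
from h import *
show(); caps(); print("J4",rel([.391,.355,.2],42))
E
```

```text
t: 19.8
ee_pos: [0.5112, -0.0495, 0.0595]
tool_rot: [0.001, 0.707, 0.0, 0.707]
contact_force: [0.3, -0.0, 0.3]
opening: 0.0848
t: 20.3
ee_pos: [0.5134, -0.0499, 0.2037]
tool_rot: [0.0, 0.705, 0.0, 0.709]
contact_force: [1.2, -0.2, -0.3]
opening: 0.0851
t 20.3 ee [ 0.513 -0.05   0.204] x [ 0.007  0.    -1.   ] jaw -0.0 open 0.0851 F [ 1.214 -0.158 -0.28 ] q [-0.097  0.228 -0.098  1.238  0.001  1.474]
cap 206.5 279.0 r 9.9 bench [0.39  0.354 0.082] mat [0.39  0.353] disc [0.389 0.346]
cap 208.2 238.4 r 9.4 bench [0.497 0.354 0.082] mat [0.496 0.352] disc [0.492 0.345]
cap 206.1 202.4 r 9.0 bench [0.596 0.363 0.082] mat [0.595 0.362] disc [0.588 0.354]
cap 339.0 195.8 r 9.3 bench [0.609 0.002 0.082] mat [0.608 0.002] disc [0.601 0.004]
cap 226.9 93.1 r 7.1 bench [0.915 0.315 0.082] mat [0.913 0.314] disc [0.898 0.308]
J4 (array([  0.126,  40.474, -12.166]), array([-42.017,   0.223,   0.036]))
```

```bash
python3 -m handwheel '[[[0,1,-0.3],[-2,0,0],8.5],[[0,4,-1.2],[-5,0,0],8.5],[[0,8,-2.4],[-9,0,0],8.5],[[0,12,-3.6],[-13,0,0],8.5],[[0,16,-4.8],[-17,0,0],8.5],[[0,20,-6],[-21,0,0],8.5],[[0,24,-7.2],[-25,0,0],8.5],[[0,28,-8.4],[-29,0,0],8.5],[[0,32,-9.6],[-33,0,0],8.5],[[0,36,-10.8],[-37,0,0],8.5],[[0.1,39,-11.8],[-41,0.2,0],8.5],[[0.1,40.3,-12.2],[-42,0.2,0],8.5],[[0.1,40.4,-12.2],[-42,0.2,0],8.5],[[0.1,40.4,-12.2],[-42,0.2,0],8.5]]'
python3 - <<'E'
from h import *
show(); print("J4",rel([.3905,.3545,.022],42)); caps()
E
```

```text
t: 21.75
ee_pos: [0.3901, 0.3536, 0.1994]
tool_rot: [-0.254, 0.661, 0.253, 0.66]
contact_force: [0.2, -0.1, -1.2]
opening: 0.0852
t 21.75 ee [0.39  0.354 0.199] x [-0.001 -0.002 -1.   ] jaw 42.0 open 0.0852 F [ 0.168 -0.149 -1.214] q [ 0.737  0.255 -0.073  1.244 -0.001  1.575]
J4 (array([17.744,  0.059,  0.114]), array([-0.018, -0.097,  0.059]))
cap 208.3 238.7 r 9.4 bench [0.497 0.353 0.082] mat [0.496 0.352] disc [0.492 0.345]
cap 359.9 230.0 r 9.3 bench [ 0.514 -0.052  0.082] mat [ 0.514 -0.051] disc [ 0.509 -0.048]
cap 206.3 202.3 r 9.0 bench [0.596 0.362 0.082] mat [0.595 0.361] disc [0.588 0.354]
cap 339.1 195.7 r 9.2 bench [0.61  0.002 0.082] mat [0.608 0.002] disc [0.601 0.004]
cap 259.9 165.7 r 7.4 bench [0.697 0.218 0.082] mat [0.696 0.217] disc [0.687 0.214]
cap 223.9 93.5 r 8.2 bench [0.914 0.324 0.082] mat [0.912 0.323] disc [0.897 0.316]
```

```bash
python3 -m handwheel '[[[4,0.1,0.1],[0,0,0],8.5],[[8,0.1,0.1],[0,0,0],8.5],[[12,0.1,0.1],[0,0,0],8.5],[[15,0.1,0.1],[0,0,0],8.5],[[17,0.1,0.1],[0,0,0],8.5],[[17.7,0.1,0.1],[0,0,0],8.5],[[17.7,0.1,0.1],[0,0,0],7],[[17.7,0.1,0.1],[0,0,0],5.5],[[17.7,0.1,0.1],[0,0,0],5.5],[[17.7,0.1,0.1],[0,0,0],5.5],[[17.7,0.1,0.1],[0,0,0],5.5],[[17.7,0.1,0.1],[0,0,0],5.5]]' 40; python3 -m handwheel '[[[-1,0,0],[0,0,0],5.5],[[-3,0,0],[0,0,0],5.5],[[-6,0,0],[0,0,0],5.5],[[-9,0,0],[0,0,0],5.5],[[-12,0,0],[0,0,0],5.5],[[-15,0,0],[0,0,0],5.5],[[-17,0,0],[0,0,0],5.5],[[-17.5,0,0],[0,0,0],5.5],[[-17.5,0,0],[0,0,0],5.5],[[-17.5,0,0],[0,0,0],5.5]]'
python3 - <<'E'
from h import *
show()
for n,p,j in(("pad+y",[.511,.057,.20],0),("mat1",[.60,-.316,.20],-27)): print(n,rel(p,j))
E
```

```text
t: 23.0
ee_pos: [0.3917, 0.3548, 0.0242]
tool_rot: [-0.253, 0.66, 0.252, 0.661]
contact_force: [2.9, -2.2, 7.0]
opening: 0.0592
t: 24.0
ee_pos: [0.3906, 0.3544, 0.198]
tool_rot: [-0.254, 0.66, 0.252, 0.66]
contact_force: [1.0, 0.1, -4.9]
opening: 0.0592
t 24.0 ee [0.391 0.354 0.198] x [ 0.001 -0.002 -1.   ] jaw 41.9 open 0.0592 F [ 1.042  0.097 -4.903] q [ 0.738  0.256 -0.076  1.24  -0.002  1.577]
pad+y (array([ -0.136, -30.174, -10.913]), array([41.916,  0.023,  0.11 ]))
mat1 (array([ -0.067, -63.876, -29.208]), array([68.916,  0.05 ,  0.105]))
```

Third full one, so it goes to the +y place.

```bash
python3 -m handwheel '[[[0,-1,-0.4],[1,0,0],5.5],[[0,-3,-1.1],[4,0,0],5.5],[[0,-6,-2.2],[8,0,0],5.5],[[0,-9,-3.3],[12,0,0],5.5],[[0,-12,-4.3],[16,0,0],5.5],[[0,-15,-5.4],[20,0,0],5.5],[[0,-18,-6.5],[24,0,0],5.5],[[-0.1,-21,-7.6],[28,0,0],5.5],[[-0.1,-24,-8.7],[32,0,0],5.5],[[-0.1,-27,-9.8],[36,0,0],5.5],[[-0.1,-29,-10.5],[40,0,0],5.5],[[-0.1,-30,-10.9],[42,0,0],5.5],[[-0.1,-30.2,-10.9],[42,0,0],5.5],[[-0.1,-30.2,-10.9],[42,0,0],5.5]]'
python3 - <<'E'
from h import *
show(); print(rel([.511,.057,.0595],0))
E
```

```text
t: 25.4
ee_pos: [0.5108, 0.057, 0.1991]
tool_rot: [-0.0, 0.707, -0.001, 0.707]
contact_force: [0.5, 0.4, -4.2]
opening: 0.0588
t 25.4 ee [0.511 0.057 0.199] x [-0.    -0.001 -1.   ] jaw -0.0 open 0.0588 F [ 0.541  0.413 -4.211] q [ 0.112  0.233 -0.104  1.234 -0.001  1.683]
(array([13.963,  0.024,  0.021]), array([-0.043, -0.009,  0.08 ]))
```

```bash
python3 -m handwheel '[[[2,0,0],[0,0,0],5.5],[[5,0,0],[0,0,0],5.5],[[8,0,0],[0,0,0],5.5],[[10.5,0,0],[0,0,0],5.5],[[12,0,0],[0,0,0],5.5],[[13,0,0],[0,0,0],5.5],[[13.6,0,0],[0,0,0],5.5],[[13.9,0,0],[0,0,0],5.5],[[14,0,0],[0,0,0],5.5],[[14,0,0],[0,0,0],5.5],[[14,0,0],[0,0,0],6.3],[[14,0,0],[0,0,0],7],[[14,0,0],[0,0,0],8.5],[[14,0,0],[0,0,0],8.5],[[14,0,0],[0,0,0],8.5]]';  python3 -m handwheel '[[[-3,0,0],[0,0,0],8.5],[[-7,0,0],[0,0,0],8.5],[[-11,0,0],[0,0,0],8.5],[[-14,0,0],[0,0,0],8.5],[[-14,0,0],[0,0,0],8.5]]'
python3 - <<'E'
from h import *
show(); caps(); print("J2",rel([.497,.3535,.2],35))
E
```

```text
t: 26.9
ee_pos: [0.5109, 0.0567, 0.0593]
tool_rot: [-0.0, 0.707, -0.001, 0.707]
contact_force: [-0.7, 0.7, 0.2]
opening: 0.0849
t: 27.4
ee_pos: [0.513, 0.0572, 0.2035]
tool_rot: [0.0, 0.705, -0.0, 0.71]
contact_force: [1.3, -0.0, -0.1]
opening: 0.0848
t 27.4 ee [0.513 0.057 0.204] x [ 0.007 -0.001 -1.   ] jaw -0.0 open 0.0848 F [ 1.346 -0.002 -0.104] q [ 0.112  0.229 -0.098  1.237 -0.001  1.683]
cap 208.3 238.5 r 9.4 bench [0.497 0.354 0.082] mat [0.496 0.352] disc [0.492 0.345]
cap 206.3 202.3 r 9.1 bench [0.596 0.362 0.082] mat [0.595 0.361] disc [0.588 0.354]
cap 259.5 166.0 r 7.5 bench [0.697 0.219 0.082] mat [0.695 0.219] disc [0.686 0.215]
J2 (array([ 0.088, 29.645, -1.536]), array([-35.046,   0.226,   0.126]))
```

```bash
python3 -m handwheel '[[[0,1,0],[-2,0,0],8.5],[[0,4,-0.2],[-6,0,0],8.5],[[0,8,-0.4],[-10,0,0],8.5],[[0,12,-0.6],[-15,0,0],8.5],[[0,16,-0.8],[-20,0,0],8.5],[[0,20,-1],[-24,0,0],8.5],[[0,24,-1.2],[-29,0,0],8.5],[[0,27.5,-1.4],[-33,0,0],8.5],[[0.1,29.3,-1.5],[-35,0.2,0.1],8.5],[[0.1,29.6,-1.5],[-35,0.2,0.1],8.5],[[0.1,29.6,-1.5],[-35,0.2,0.1],8.5]]'
python3 - <<'E'
from h import *
show(); print("J2",rel([.497,.3535,.022],35)); caps()
E
```

```text
t: 28.55
ee_pos: [0.4969, 0.3529, 0.1988]
tool_rot: [-0.213, 0.675, 0.212, 0.674]
contact_force: [0.6, -0.4, -0.6]
opening: 0.0853
t 28.55 ee [0.497 0.353 0.199] x [-0.001 -0.002 -1.   ] jaw 35.0 open 0.0853 F [ 0.606 -0.353 -0.571] q [ 0.618  0.397  0.134  1.31  -0.001  1.579]
J2 (array([17.678,  0.056,  0.078]), array([-0.037, -0.101,  0.047]))
cap 319.3 230.9 r 9.5 bench [0.513 0.057 0.082] mat [0.513 0.057] disc [0.508 0.057]
cap 359.9 229.7 r 9.6 bench [ 0.515 -0.052  0.082] mat [ 0.514 -0.052] disc [ 0.51  -0.048]
cap 206.2 202.5 r 9.0 bench [0.595 0.363 0.082] mat [0.594 0.361] disc [0.588 0.354]
cap 339.0 195.8 r 9.3 bench [0.609 0.002 0.082] mat [0.608 0.002] disc [0.601 0.004]
cap 226.0 96.0 r 8.6 bench [0.906 0.317 0.082] mat [0.904 0.316] disc [0.889 0.31 ]
```

```bash
python3 -m handwheel '[[[4,0.1,0.1],[0,0,0],8.5],[[8,0.1,0.1],[0,0,0],8.5],[[12,0.1,0.1],[0,0,0],8.5],[[15,0.1,0.1],[0,0,0],8.5],[[17,0.1,0.1],[0,0,0],8.5],[[17.7,0.1,0.1],[0,0,0],8.5],[[17.7,0.1,0.1],[0,0,0],7],[[17.7,0.1,0.1],[0,0,0],5.5],[[17.7,0.1,0.1],[0,0,0],5.5],[[17.7,0.1,0.1],[0,0,0],5.5],[[17.7,0.1,0.1],[0,0,0],5.5],[[17.7,0.1,0.1],[0,0,0],5.5]]' 40; python3 -m handwheel '[[[-1,0,0],[0,0,0],5.5],[[-3,0,0],[0,0,0],5.5],[[-6,0,0],[0,0,0],5.5],[[-9,0,0],[0,0,0],5.5],[[-12,0,0],[0,0,0],5.5],[[-15,0,0],[0,0,0],5.5],[[-17,0,0],[0,0,0],5.5],[[-17.5,0,0],[0,0,0],5.5],[[-17.5,0,0],[0,0,0],5.5],[[-17.5,0,0],[0,0,0],5.5]]'
python3 - <<'E'
from h import *
show()
for n,p,j in(("mat1",[.57,-.316,.20],-29),): print(n,rel(p,j))
E
```

```text
t: 29.8
ee_pos: [0.4981, 0.3537, 0.0236]
tool_rot: [-0.212, 0.674, 0.212, 0.675]
contact_force: [0.5, -1.5, 6.8]
opening: 0.0594
t: 30.8
ee_pos: [0.4973, 0.3535, 0.1976]
tool_rot: [-0.213, 0.675, 0.212, 0.675]
contact_force: [1.1, 0.4, -1.3]
opening: 0.059
t 30.8 ee [0.497 0.353 0.198] x [ 0.    -0.001 -1.   ] jaw 34.9 open 0.059 F [ 1.15   0.443 -1.273] q [ 0.619  0.397  0.132  1.306 -0.001  1.58 ]
mat1 (array([ -0.14 , -59.066, -32.344]), array([63.904,  0.018,  0.091]))
```

```bash
python3 -m handwheel '[[[-0.5,-1,-0.5],[1,0,0],5.5],[[-1,-3,-1.6],[3,0,0],5.5],[[-1,-6,-3.3],[6,0,0],5.5],[[-1,-9.5,-5.2],[10,0,0],5.5],[[-1,-13,-7.1],[14,0,0],5.5],[[-1,-17,-9.3],[18,0,0],5.5],[[-1,-21,-11.5],[22,0,0],5.5],[[-1,-25,-13.7],[27,0,0],5.5],[[-1,-29,-15.9],[31,0,0],5.5],[[-1,-33,-18.1],[35,0,0],5.5],[[-1,-37,-20.3],[40,0,0],5.5],[[-1,-41,-22.5],[44,0,0],5.5],[[-1,-45,-24.6],[48,0,0],5.5],[[-0.5,-49,-26.8],[53,0,0],5.5],[[-0.3,-53,-29],[57,0,0],5.5],[[-0.1,-56,-30.7],[61,0,0],5.5],[[-0.1,-58.4,-32],[64,0,0],5.5],[[-0.1,-59.1,-32.3],[64,0,0],5.5],[[-0.1,-59.1,-32.3],[64,0,0],5.5]]'
python3 - <<'E'
from h import *
show(); print(rel([.57,-.316,.0292],-29)); caps(); grab("side","s6")
E
```

```text
t: 32.7
ee_pos: [0.5697, -0.3172, 0.1985]
tool_rot: [0.178, 0.685, -0.178, 0.684]
contact_force: [-0.6, -0.3, -2.2]
opening: 0.0589
t 32.7 ee [ 0.57  -0.317  0.198] x [-0.001 -0.001 -1.   ] jaw -29.2 open 0.0589 F [-0.569 -0.314 -2.191] q [-0.507  0.472  0.255  1.355 -0.001  1.573]
(array([16.93 ,  0.133, -0.018]), array([-0.185, -0.044,  0.061]))
cap 360.0 229.7 r 9.7 bench [ 0.515 -0.052  0.082] mat [ 0.514 -0.052] disc [ 0.51  -0.049]
cap 318.8 230.2 r 9.7 bench [0.515 0.058 0.082] mat [0.515 0.058] disc [0.51  0.059]
cap 206.1 202.2 r 9.2 bench [0.596 0.363 0.082] mat [0.595 0.362] disc [0.589 0.354]
cap 339.0 195.8 r 9.3 bench [0.609 0.002 0.082] mat [0.608 0.002] disc [0.601 0.004]
cap 481.5 194.5 r 13.7 bench [ 0.608 -0.387  0.082] mat [ 0.607 -0.385] disc [ 0.6   -0.374]
cap 260.5 166.5 r 7.1 bench [0.695 0.216 0.082] mat [0.694 0.216] disc [0.685 0.212]
cap 227.0 96.0 r 10.6 bench [0.906 0.315 0.082] mat [0.904 0.314] disc [0.889 0.307]
```

View pics/s6.png

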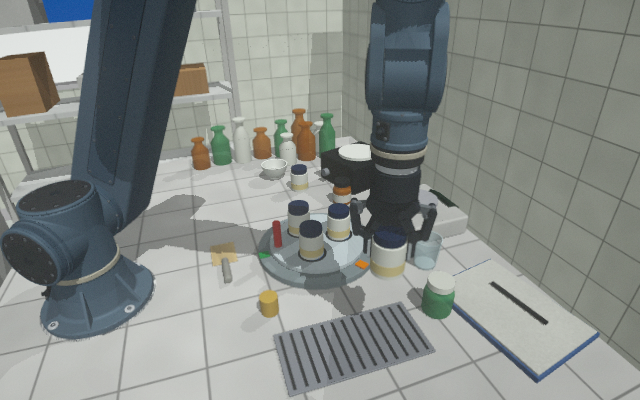

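```bash
python3 -m handwheel '[[[2,0.1,0],[0,0,0],5.5],[[5,0.1,0],[0,0,0],5.5],[[8,0.1,0],[0,0,0],5.5],[[11,0.1,0],[0,0,0],5.5],[[14,0.1,0],[0,0,0],5.5],[[15.5,0.1,0],[0,0,0],5.5],[[16.3,0.1,0],[0,0,0],5.5],[[16.7,0.1,0],[0,0,0],5.5],[[16.9,0.1,0],[0,0,0],5.5],[[16.9,0.1,0],[0,0,0],5.5],[[16.9,0.1,0],[0,0,0],6.3],[[16.9,0.1,0],[0,0,0],7],[[16.9,0.1,0],[0,0,0],8.5],[[16.9,0.1,0],[0,0,0],8.5],[[16.9,0.1,0],[0,0,0],8.5]]';  python3 -m handwheel '[[[-3,0,0],[0,0,0],8.5],[[-7,0,0],[0,0,0],8.5],[[-11,0,0],[0,0,0],8.5],[[-15,0,0],[0,0,0],8.5],[[-17,0,0],[0,0,0],8.5],[[-17,0,0],[0,0,0],8.5]]'
python3 - <<'E'
from h import *
show(); caps(); print("J1",rel([.596,.3625,.2],31))
E
```

```text
t: 34.3
ee_pos: [0.5704, -0.3146, 0.0303]
tool_rot: [0.177, 0.685, -0.178, 0.684]
contact_force: [0.9, -0.4, -0.4]
opening: 0.0849
t: 34.9
ee_pos: [0.5719, -0.3153, 0.2041]
tool_rot: [0.177, 0.683, -0.178, 0.686]
contact_force: [-0.9, 0.2, 0.0]
opening: 0.0849
t 34.9 ee [ 0.572 -0.315  0.204] x [ 0.005 -0.004 -1.   ] jaw -29.1 open 0.0849 F [-0.948  0.198  0.037] q [-0.503  0.467  0.26   1.359 -0.001  1.575]
cap 569.0 318.0 r 8.1 bench [ 0.277 -0.585  0.082] mat [ 0.277 -0.582] disc [ 0.279 -0.566]
cap 319.0 230.5 r 9.6 bench [0.515 0.058 0.082] mat [0.514 0.058] disc [0.509 0.058]
cap 359.9 229.7 r 9.6 bench [ 0.515 -0.052  0.082] mat [ 0.514 -0.052] disc [ 0.51  -0.048]
cap 206.5 202.5 r 9.2 bench [0.595 0.362 0.082] mat [0.594 0.361] disc [0.588 0.353]
cap 338.7 195.7 r 9.3 bench [0.61  0.003 0.082] mat [0.608 0.003] disc [0.601 0.005]
cap 484.4 192.6 r 9.9 bench [ 0.613 -0.396  0.082] mat [ 0.612 -0.394] disc [ 0.605 -0.382]
cap 227.1 93.9 r 7.1 bench [0.913 0.314 0.082] mat [0.91  0.313] disc [0.896 0.307]
J1 (array([  0.042,  60.411, -30.742]), array([-60.069,   0.126,   0.126]))
```

```bash
python3 -m handwheel '[[[0,1,-0.5],[-1,0,0],8.5],[[0,4,-2],[-4,0,0],8.5],[[0,8,-4],[-8,0,0],8.5],[[0,12,-6.1],[-12,0,0],8.5],[[0,16,-8.1],[-16,0,0],8.5],[[0,20,-10.2],[-20,0,0],8.5],[[0,24,-12.2],[-24,0,0],8.5],[[0,28,-14.2],[-28,0,0],8.5],[[0,32,-16.3],[-32,0,0],8.5],[[0,36,-18.3],[-36,0,0],8.5],[[0,40,-20.4],[-40,0,0],8.5],[[0,44,-22.4],[-44,0,0],8.5],[[0,48,-24.4],[-48,0,0],8.5],[[0,52,-26.5],[-52,0,0],8.5],[[0,56,-28.5],[-56,0,0],8.5],[[0,59,-30],[-59,0,0],8.5],[[0,60.4,-30.7],[-60,0.1,0.1],8.5],[[0,60.4,-30.7],[-60,0.1,0.1],8.5],[[0,60.4,-30.7],[-60,0.1,0.1],8.5]]'
python3 - <<'E'
from h import *
show(); print("J1",rel([.596,.3625,.022],31)); caps()
E
```

```text
t: 36.85
ee_pos: [0.5953, 0.3622, 0.1989]
tool_rot: [-0.189, 0.682, 0.188, 0.681]
contact_force: [-0.4, 0.3, -0.3]
opening: 0.0852
t 36.85 ee [0.595 0.362 0.199] x [-0.002 -0.002 -1.   ] jaw 31.0 open 0.0852 F [-0.383  0.258 -0.337] q [ 0.547  0.557  0.402  1.418 -0.001  1.577]
J1 (array([17.686,  0.01 ,  0.121]), array([-0.02 , -0.141,  0.051]))
cap 319.0 230.5 r 9.7 bench [0.515 0.058 0.082] mat [0.514 0.058] disc [0.509 0.058]
cap 359.9 230.2 r 9.7 bench [ 0.514 -0.052  0.082] mat [ 0.513 -0.051] disc [ 0.509 -0.048]
cap 455.8 208.4 r 9.9 bench [ 0.57  -0.314  0.082] mat [ 0.569 -0.312] disc [ 0.563 -0.303]
cap 338.8 195.7 r 9.3 bench [0.61  0.002 0.082] mat [0.608 0.003] disc [0.601 0.005]
cap 73.0 112.0 r 11.4 bench [0.864 0.751 0.082] mat [0.861 0.748] disc [0.848 0.731]
```

```bash
python3 -m handwheel '[[[4,0,0.1],[0,0,0],8.5],[[8,0,0.1],[0,0,0],8.5],[[12,0,0.1],[0,0,0],8.5],[[15,0,0.1],[0,0,0],8.5],[[17,0,0.1],[0,0,0],8.5],[[17.7,0,0.1],[0,0,0],8.5],[[17.7,0,0.1],[0,0,0],7],[[17.7,0,0.1],[0,0,0],5.5],[[17.7,0,0.1],[0,0,0],5.5],[[17.7,0,0.1],[0,0,0],5.5],[[17.7,0,0.1],[0,0,0],5.5],[[17.7,0,0.1],[0,0,0],5.5]]' 40; python3 -m handwheel '[[[-1,0,0],[0,0,0],5.5],[[-3,0,0],[0,0,0],5.5],[[-6,0,0],[0,0,0],5.5],[[-9,0,0],[0,0,0],5.5],[[-12,0,0],[0,0,0],5.5],[[-15,0,0],[0,0,0],5.5],[[-17,0,0],[0,0,0],5.5],[[-17.7,0,0],[0,0,0],5.5],[[-17.7,0,0],[0,0,0],5.5],[[-17.7,0,0],[0,0,0],5.5]]'
python3 - <<'E'
from h import *
show()
for n,p,j in(("mat2",[.45,-.311,.20],-34),): print(n,rel(p,j))
E
```

```text
t: 38.1
ee_pos: [0.5971, 0.362, 0.024]
tool_rot: [-0.189, 0.681, 0.188, 0.682]
contact_force: [-0.1, -0.9, 6.6]
opening: 0.0589
t: 39.1
ee_pos: [0.5965, 0.362, 0.1999]
tool_rot: [-0.189, 0.682, 0.188, 0.681]
contact_force: [-0.2, 0.1, -1.2]
opening: 0.0592
t 39.1 ee [0.597 0.362 0.2  ] x [-0.    -0.002 -1.   ] jaw 30.9 open 0.0592 F [-0.165  0.114 -1.192] q [ 0.546  0.557  0.405  1.419 -0.001  1.577]
mat2 (array([  0.094, -50.209, -47.144]), array([64.915, -0.009,  0.093]))
```

```bash
python3 -m handwheel '[[[-0.5,-1,-0.9],[1,0,0],5.5],[[-1,-3,-2.8],[4,0,0],5.5],[[-1,-5.5,-5.2],[7,0,0],5.5],[[-1,-8.5,-8],[11,0,0],5.5],[[-1,-11.5,-10.8],[15,0,0],5.5],[[-1,-14.5,-13.6],[19,0,0],5.5],[[-1,-17.5,-16.4],[23,0,0],5.5],[[-1,-20.5,-19.2],[27,0,0],5.5],[[-1,-23.5,-22.1],[31,0,0],5.5],[[-1,-26.5,-24.9],[35,0,0],5.5],[[-1,-29.5,-27.7],[39,0,0],5.5],[[-1,-32.5,-30.5],[43,0,0],5.5],[[-1,-35.5,-33.3],[47,0,0],5.5],[[-1,-38.5,-36.2],[51,0,0],5.5],[[-0.5,-41.5,-39],[55,0,0],5.5],[[-0.3,-44.5,-41.8],[59,0,0],5.5],[[0,-47.5,-44.6],[62,0,0],5.5],[[0.1,-49.6,-46.6],[65,0,0],5.5],[[0.1,-50.2,-47.1],[65,0,0],5.5],[[0.1,-50.2,-47.1],[65,0,0],5.5]]'
python3 - <<'E'
from h import *
show(); print(rel([.45,-.311,.0297],-34)); caps()
E
```

```text
t: 41.1
ee_pos: [0.4491, -0.3114, 0.1992]
tool_rot: [0.208, 0.676, -0.208, 0.675]
contact_force: [0.4, 0.8, -0.8]
opening: 0.0589
t 41.1 ee [ 0.449 -0.311  0.199] x [-0.001 -0.001 -1.   ] jaw -34.2 open 0.0589 F [ 0.399  0.776 -0.782] q [-0.606  0.288 -0.028  1.256 -0.001  1.562]
(array([16.952,  0.108,  0.069]), array([-0.198, -0.05 ,  0.076]))
cap 480.0 247.2 r 11.9 bench [ 0.464 -0.37   0.082] mat [ 0.463 -0.369] disc [ 0.46  -0.357]
cap 360.0 229.6 r 9.7 bench [ 0.515 -0.052  0.082] mat [ 0.515 -0.052] disc [ 0.51  -0.048]
cap 319.0 230.5 r 9.6 bench [0.515 0.058 0.082] mat [0.514 0.058] disc [0.509 0.058]
cap 455.5 208.5 r 10.1 bench [ 0.57  -0.313  0.082] mat [ 0.569 -0.312] disc [ 0.563 -0.302]
cap 339.3 195.8 r 9.6 bench [0.609 0.001 0.082] mat [0.608 0.001] disc [0.601 0.003]
cap 241.5 132.0 r 9.2 bench [0.797 0.271 0.082] mat [0.795 0.27 ] disc [0.783 0.265]
```

```bash
python3 -m handwheel '[[[2,0.1,0],[0,0,0],5.5],[[5,0.1,0],[0,0,0],5.5],[[8,0.1,0],[0,0,0],5.5],[[11,0.1,0],[0,0,0],5.5],[[14,0.1,0],[0,0,0],5.5],[[15.5,0.1,0],[0,0,0],5.5],[[16.3,0.1,0],[0,0,0],5.5],[[16.7,0.1,0],[0,0,0],5.5],[[16.9,0.1,0],[0,0,0],5.5],[[16.9,0.1,0],[0,0,0],5.5],[[16.9,0.1,0],[0,0,0],6.3],[[16.9,0.1,0],[0,0,0],7],[[16.9,0.1,0],[0,0,0],8.5],[[16.9,0.1,0],[0,0,0],8.5],[[16.9,0.1,0],[0,0,0],8.5]]';  python3 -m handwheel '[[[-3,0,0],[0,0,0],8.5],[[-7,0,0],[0,0,0],8.5],[[-11,0,0],[0,0,0],8.5],[[-15,0,0],[0,0,0],8.5],[[-18,0,0],[0,0,0],8.5],[[-18,0,0],[0,0,0],8.5]]'
python3 - <<'E'
from h import *
show(); caps(); print("handle",rel([.4373,.0035,.22],-60))
im,h=grab("side"); H,S,V=cv2.split(h)
b=blobs(((H<6)|(H>174))&(S>150)&(V>80),8); print("red",b)
E
```

```text
t: 42.65
ee_pos: [0.4499, -0.3098, 0.0305]
tool_rot: [0.207, 0.676, -0.208, 0.676]
contact_force: [-0.4, -0.4, 0.9]
opening: 0.0847
t: 43.25
ee_pos: [0.4518, -0.3109, 0.215]
tool_rot: [0.206, 0.674, -0.209, 0.678]
contact_force: [1.4, -0.4, 0.3]
opening: 0.0851
t 43.25 ee [ 0.452 -0.311  0.215] x [ 0.005 -0.005 -1.   ] jaw -34.1 open 0.0851 F [ 1.385 -0.445  0.259] q [-0.602  0.279  0.001  1.286 -0.001  1.564]
cap 487.0 245.0 r 11.2 bench [ 0.469 -0.39   0.082] mat [ 0.469 -0.388] disc [ 0.465 -0.376]
cap 319.2 230.8 r 9.7 bench [0.514 0.057 0.082] mat [0.513 0.057] disc [0.509 0.058]
cap 360.0 230.0 r 9.5 bench [ 0.514 -0.052  0.082] mat [ 0.514 -0.052] disc [ 0.509 -0.049]
cap 455.5 209.0 r 10.3 bench [ 0.568 -0.313  0.082] mat [ 0.567 -0.311] disc [ 0.561 -0.302]
cap 339.0 195.9 r 9.4 bench [0.609 0.002 0.082] mat [0.608 0.002] disc [0.601 0.004]
cap 176.5 113.5 r 8.3 bench [0.855 0.456 0.082] mat [0.853 0.455] disc [0.839 0.445]
cap 224.0 93.0 r 8.1 bench [0.916 0.323 0.082] mat [0.913 0.322] disc [0.898 0.316]
handle (array([ -0.834,  25.207, -18.742]), array([25.869,  0.221,  0.014]))
red [(array([277.887, 239.742]), np.int32(62), array([275, 235,   7,  11], dtype=int32))]
```

```bash
python3 -m handwheel '[[[0,1,-0.7],[1,0,0],8.5],[[-0.5,4,-3],[4,0,0],8],[[-0.8,8,-6],[8,0,0],7],[[-0.8,12,-8.9],[12,0,0],6],[[-0.8,16,-11.9],[16,0,0],5],[[-0.8,20,-14.9],[20,0,0],4.5],[[-0.8,23.5,-17.5],[24,0,0],4.5],[[-0.8,25,-18.6],[26,0.2,0],4.5],[[-0.8,25.2,-18.7],[26,0.2,0],4.5],[[-0.8,25.2,-18.7],[26,0.2,0],4.5]]'
python3 - <<'E'
from h import *
show(); caps(); print("handle",rel([.4373,.0035,.075],-60))
grab("side","s7")
E
```

```text
t: 44.35
ee_pos: [0.4365, 0.0038, 0.2176]
tool_rot: [0.353, 0.614, -0.354, 0.611]
contact_force: [-0.6, -0.2, 0.2]
opening: 0.0449
t 44.35 ee [0.436 0.004 0.218] x [-0.004  0.001 -1.   ] jaw -60.0 open 0.0449 F [-0.566 -0.178  0.232] q [ 0.008  0.095 -0.227  1.253  0.001  2.626]
cap 457.2 252.9 r 10.1 bench [ 0.449 -0.308  0.082] mat [ 0.449 -0.307] disc [ 0.446 -0.297]
cap 455.5 208.5 r 10.1 bench [ 0.57  -0.313  0.082] mat [ 0.569 -0.312] disc [ 0.563 -0.302]
cap 226.0 96.0 r 9.2 bench [0.906 0.317 0.082] mat [0.904 0.316] disc [0.889 0.31 ]
handle (array([14.277,  0.113,  0.048]), array([-0.068, -0.142,  0.156]))
```

View pics/s7.png

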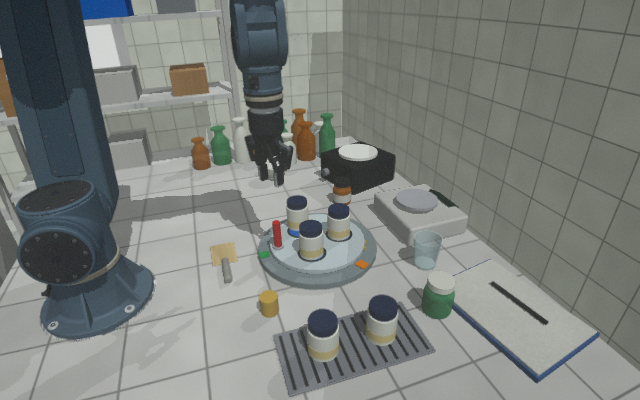

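The side view shows the +y jar (cap near (297,202)) pushed off its place, with blue now visible below it at (294,232). I'll measure how far it moved.

```bash
cat >> h.py <<'E'
def sidecaps(z=.117):
    im,h=grab("side"); H,S,V=cv2.split(h)
    m=((H>100)&(H<140)&(S>50)&(V<90)).astype(np.uint8); m[:180]=0; m[:,:270]=0; m[250:]=0; m[:,360:]=0
    m=cv2.morphologyEx(m,cv2.MORPH_OPEN,np.ones((3,3)))
    for b in blobs(m,60,900):
        x,y,w,hh=b[2]; uv=(x+w/2,y+w*.27)  # centre of the top ellipse
        print("side",b[2],b[1],ray("side",uv,z)[0])
    print("pred top-centre px for a jar at each pad",proj("side",[[.604,.0037,.117],[.511,-.05,.117],[.511,.057,.117]]))
E
python3 - <<'E'
from h import *
sidecaps()
im=cv2.imread("pics/s7.png"); cv2.imwrite("pics/s7c.png",cv2.resize(im[185:290,250:385],None,fx=5,fy=5))
E
```

```text
side [287 193  19  13] 169 [0.517 0.091 0.117]
side [329 204  20  14] 210 [ 0.603 -0.006  0.117]
side [300 220  22  15] 236 [ 0.512 -0.054  0.117]
pred top-centre px for a jar at each pad [[337.897 207.537]
 [309.968 225.27 ]
 [297.621 204.343]]
```

View pics/s7c.png

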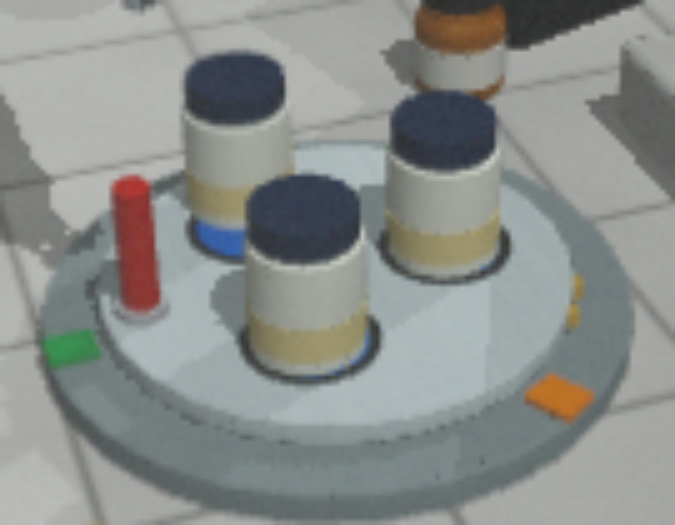

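Run:
```python
from h import *
print(rel([.38,.26,.22],30))
```

```text
(array([ -0.154,   7.871, -25.145]), array([89.826, -0.004,  0.206]))
```

```bash
python3 -m handwheel '[[[0,0.8,-2.5],[-8,0,0],5],[[0,1.6,-5],[-16,0,0],6],[[0,2.4,-7.5],[-24,0,0],7],[[0,3.2,-10],[-32,0,0],8],[[0,3.9,-12.5],[-40,0,0],8.5],[[0,4.7,-15],[-48,0,0],8.5],[[0,5.5,-17.5],[-56,0,0],8.5],[[0,6.3,-20],[-64,0,0],8.5],[[0,7,-22.5],[-72,0,0],8.5],[[0,7.6,-24.5],[-80,0,0],8.5],[[0,7.9,-25.1],[-86,0,0],8.5],[[0,7.9,-25.1],[-90,0,0],8.5],[[0,7.9,-25.1],[-90,0,0],8.5]]'
python3 - <<'E'
from h import *
show(); caps(); pads(); sidecaps()
E
```

```text
t: 45.8
ee_pos: [0.381, 0.2592, 0.2182]
tool_rot: [-0.182, 0.684, 0.183, 0.682]
contact_force: [-0.2, 0.7, 0.4]
opening: 0.0852
t 45.8 ee [0.381 0.259 0.218] x [-0.003  0.001 -1.   ] jaw 29.8 open 0.0852 F [-0.193  0.7    0.379] q [ 0.596  0.135 -0.178  1.26   0.002  1.646]
cap 457.0 253.0 r 10.3 bench [ 0.449 -0.308  0.082] mat [ 0.449 -0.306] disc [ 0.446 -0.297]
cap 359.6 230.1 r 9.6 bench [ 0.514 -0.051  0.082] mat [ 0.513 -0.05 ] disc [ 0.509 -0.047]
cap 302.5 228.5 r 10.1 bench [0.521 0.102 0.082] mat [0.52  0.102] disc [0.515 0.101]
cap 455.5 208.5 r 10.1 bench [ 0.57  -0.313  0.082] mat [ 0.569 -0.312] disc [ 0.563 -0.302]
cap 339.5 195.7 r 9.4 bench [0.61  0.    0.082] mat [0.608 0.001] disc [0.601 0.003]
cap 259.0 166.0 r 7.8 bench [0.697 0.221 0.082] mat [0.695 0.22 ] disc [0.686 0.216]
cap 225.0 94.5 r 9.7 bench [0.911 0.32  0.082] mat [0.909 0.319] disc [0.894 0.313]
pad [0.512 0.053] r 0.058 ang 122.0
side [287 193  18  10] 141 [0.517 0.093 0.117]
side [329 204  20  14] 198 [ 0.603 -0.006  0.117]
side [300 220  21  17] 238 [ 0.512 -0.052  0.117]
pred top-centre px for a jar at each pad [[337.897 207.537]
 [309.968 225.27 ]
 [297.621 204.343]]
```

Run:
```python
from h import *
print(rel([.516,.099,.2],11))
```

```text
(array([  1.781, -20.601,   3.834]), array([18.643, -0.161, -0.104]))
```

```bash
python3 -m handwheel '[[[0.2,-3,0.5],[3,0,0],8.5],[[0.6,-7,1.3],[6,0,0],8.5],[[1,-11,2],[10,0,0],8.5],[[1.4,-15,2.8],[14,0,0],8.5],[[1.8,-18.5,3.4],[17,0,0],8.5],[[1.8,-20.4,3.8],[18.6,-0.2,0],8.5],[[1.8,-20.6,3.8],[18.6,-0.2,0],8.5],[[1.8,-20.6,3.8],[18.6,-0.2,0],8.5]]'
python3 - <<'E'
from h import *
show(); print(rel([.516,.099,.0585],11))
E
```

```text
t: 46.75
ee_pos: [0.5156, 0.0982, 0.1996]
tool_rot: [-0.067, 0.704, 0.068, 0.704]
contact_force: [-0.2, -0.1, 0.1]
opening: 0.0851
t 46.75 ee [0.516 0.098 0.2  ] x [-0.001  0.002 -1.   ] jaw 10.9 open 0.0851 F [-0.244 -0.071  0.088] q [ 0.187  0.251 -0.078  1.242  0.002  1.567]
(array([14.115,  0.04 ,  0.059]), array([-0.071, -0.012, -0.121]))
```

```bash
python3 -m handwheel '[[[4,0,0.1],[0,0,0],8.5],[[8,0,0.1],[0,0,0],8.5],[[11,0,0.1],[0,0,0],8.5],[[13,0,0.1],[0,0,0],8.5],[[14.1,0,0.1],[0,0,0],8.5],[[14.1,0,0.1],[0,0,0],8.5],[[14.1,0,0.1],[0,0,0],7],[[14.1,0,0.1],[0,0,0],5.5],[[14.1,0,0.1],[0,0,0],5.5],[[14.1,0,0.1],[0,0,0],5.5],[[14.1,0,0.1],[0,0,0],5.5],[[14.1,0,0.1],[0,0,0],5.5],[[13,0,0.1],[0,0,0],5.5],[[11.5,0,0.1],[0,0,0],5.5],[[10,0,0.1],[0,0,0],5.5],[[10,0,0.1],[0,0,0],5.5],[[10,0,0.1],[0,0,0],5.5]]' 40
python3 - <<'E'
from h import *
show(); caps(); sidecaps(.157)
print(rel([.511,.057,.1],11),rel([.511,.057,.0595],11))
E
```

```text
t: 48.45
ee_pos: [0.5165, 0.0985, 0.0998]
tool_rot: [-0.067, 0.704, 0.068, 0.704]
contact_force: [-0.6, -0.7, -4.5]
opening: 0.0588
t 48.45 ee [0.516 0.099 0.1  ] x [-0.     0.002 -1.   ] jaw 10.9 open 0.0588 F [-0.645 -0.727 -4.453] q [ 0.187  0.318 -0.254  0.999  0.002  1.567]
cap 457.4 253.3 r 10.3 bench [ 0.449 -0.309  0.082] mat [ 0.448 -0.307] disc [ 0.445 -0.298]
cap 359.8 230.0 r 9.3 bench [ 0.514 -0.052  0.082] mat [ 0.514 -0.051] disc [ 0.509 -0.048]
cap 455.3 208.7 r 9.7 bench [ 0.569 -0.313  0.082] mat [ 0.568 -0.311] disc [ 0.562 -0.301]
cap 225.0 96.0 r 10.0 bench [0.906 0.32  0.082] mat [0.904 0.319] disc [0.889 0.313]
side [290 184  15   9] 113 [0.517 0.072 0.157]
side [329 204  20  14] 213 [ 0.578 -0.068  0.157]
side [300 220  22  17] 276 [ 0.495 -0.112  0.157]
pred top-centre px for a jar at each pad [[337.897 207.537]
 [309.968 225.27 ]
 [297.621 204.343]]
(array([-0.104, -3.976, -1.269]), array([-0.075, -0.081, -0.119])) (array([ 3.946, -3.984, -1.263]), array([-0.075, -0.081, -0.119]))
```

```bash
python3 -m handwheel '[[[0,-0.6,-0.2],[0,0,0],5.5],[[0,-1.8,-0.6],[0,0,0],5.5],[[0,-3.2,-1],[0,0,0],5.5],[[0,-4,-1.3],[0,0,0],5.5],[[0,-4,-1.3],[0,0,0],5.5],[[1.5,-4,-1.3],[0,0,0],5.5],[[2.8,-4,-1.3],[0,0,0],5.5],[[3.5,-4,-1.3],[0,0,0],5.5],[[3.8,-4,-1.3],[0,0,0],5.5],[[3.9,-4,-1.3],[0,0,0],5.5],[[3.9,-4,-1.3],[0,0,0],5.5],[[3.9,-4,-1.3],[0,0,0],6.3],[[3.9,-4,-1.3],[0,0,0],7],[[3.9,-4,-1.3],[0,0,0],8.5],[[3.9,-4,-1.3],[0,0,0],8.5],[[3.9,-4,-1.3],[0,0,0],8.5]]'; python3 -m handwheel '[[[-3,0,0],[0,0,0],8.5],[[-7,0,0],[0,0,0],8.5],[[-11,0,0],[0,0,0],8.5],[[-15,0,0],[0,0,0],8.5],[[-16,0,0],[0,0,0],8.5],[[-16,0,0],[0,0,0],8.5]]'
python3 - <<'E'
from h import *
show(); caps(); sidecaps()
print(rel([.40,-.11,.22],-50))
E
```

```text
t: 50.15
ee_pos: [0.5108, 0.0568, 0.0601]
tool_rot: [-0.067, 0.704, 0.068, 0.703]
contact_force: [-0.2, -0.1, 0.2]
opening: 0.0848
t: 50.75
ee_pos: [0.5119, 0.0566, 0.2215]
tool_rot: [-0.067, 0.703, 0.068, 0.705]
contact_force: [-0.3, -0.5, -0.2]
opening: 0.0852
t 50.75 ee [0.512 0.057 0.222] x [ 0.002  0.002 -1.   ] jaw 10.9 open 0.0852 F [-0.27  -0.545 -0.161] q [ 0.109  0.223 -0.059  1.287  0.002  1.489]
cap 457.5 253.0 r 10.7 bench [ 0.449 -0.309  0.082] mat [ 0.449 -0.307] disc [ 0.446 -0.298]
cap 455.8 208.4 r 9.9 bench [ 0.57  -0.314  0.082] mat [ 0.569 -0.312] disc [ 0.563 -0.303]
side [288 200  19  10] 161 [0.51  0.053 0.117]
side [329 204  20  14] 196 [ 0.603 -0.006  0.117]
side [300 220  21  17] 247 [ 0.512 -0.052  0.117]
pred top-centre px for a jar at each pad [[337.897 207.537]
 [309.968 225.27 ]
 [297.621 204.343]]
(array([ -0.106, -14.25 , -14.008]), array([60.927, -0.197, -0.038]))
```

Run:
```python
from h import *
print(rel([.4373,.0035,.22],-60))
```

```text
(array([-0.098, -3.813, -8.194]), array([70.927, -0.203, -0.021]))
```

```bash
python3 -m handwheel '[[[0,-0.4,-0.9],[8,0,0],8],[[0,-0.9,-1.8],[16,0,0],7],[[0,-1.3,-2.8],[24,0,0],6],[[0,-1.8,-3.8],[32,0,0],5],[[0,-2.2,-4.8],[40,0,0],4.5],[[0,-2.7,-5.8],[48,0,0],4.5],[[0,-3.2,-6.8],[56,0,0],4.5],[[0,-3.6,-7.7],[64,0,0],4.5],[[0,-3.8,-8.2],[71,-0.2,0],4.5],[[0,-3.8,-8.2],[71,-0.2,0],4.5],[[0,-3.8,-8.2],[71,-0.2,0],4.5]]'
python3 - <<'E'
from h import *
show(); sidecaps(); print("handle",rel([.4373,.0035,.075],-60))
im,h=grab("side"); H,S,V=cv2.split(h)
for b in blobs(((H<6)|(H>174))&(S>150)&(V>80),8): print("red top px",b[2], "pred",proj("side",[.4373,.0035,.112]))
cv2.imwrite("pics/s8.png",cv2.cvtColor(cv2.resize(im[150:290,220:400],None,fx=4,fy=4),cv2.COLOR_RGB2BGR))
E
```

```text
t: 51.95
ee_pos: [0.4368, 0.0036, 0.2179]
tool_rot: [0.353, 0.613, -0.353, 0.612]
contact_force: [-0.5, -0.8, -0.1]
opening: 0.0447
t 51.95 ee [0.437 0.004 0.218] x [-0.002  0.    -1.   ] jaw -59.9 open 0.0447 F [-0.532 -0.768 -0.089] q [ 0.008  0.094 -0.227  1.251  0.     2.624]
side [288 200  19  10] 159 [0.51  0.053 0.117]
side [329 204  20  14] 199 [ 0.603 -0.006  0.117]
side [300 220  22  17] 258 [ 0.512 -0.054  0.117]
pred top-centre px for a jar at each pad [[337.897 207.537]
 [309.968 225.27 ]
 [297.621 204.343]]
handle (array([14.315,  0.025,  0.043]), array([ 0.121, -0.054,  0.057]))
red top px [273 220   8  26] pred [[275.047 221.593]]
```

View pics/s8.png

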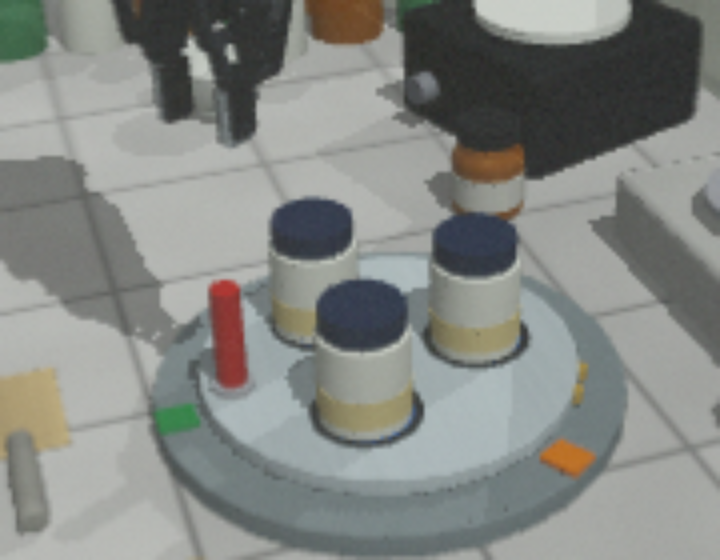

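All three full jars are back on their places with the handle at green. I'll lower the fingers round the handle and turn it slowly.

```bash
python3 -m handwheel '[[[3,0,0],[0,0,0],4.5],[[6,0,0],[0,0,0],4.5],[[9,0,0],[0,0,0],4.5],[[12,0,0],[0,0,0],4.5],[[13.8,0,0],[0,0,0],4.5],[[14.3,0,0],[0,0,0],4.5],[[14.3,0,0],[0,0,0],4],[[14.3,0,0],[0,0,0],3.2],[[14.3,0,0],[0,0,0],2.5],[[14.3,0,0],[0,0,0],2.5],[[14.3,0,0],[0,0,0],2.5],[[14.3,0,0],[0,0,0],2.5]]' 20
python3 - <<'E'
from h import *
show(); arc(180,240,20,-35)
E
```

```text
t: 53.25
ee_pos: [0.4373, 0.0038, 0.0757]
tool_rot: [0.353, 0.613, -0.353, 0.612]
contact_force: [-0.8, -1.0, -0.3]
opening: 0.0249
t 53.25 ee [0.437 0.004 0.076] x [-0.  0. -1.] jaw -59.9 open 0.0249 F [-0.801 -0.952 -0.339] q [ 0.008  0.206 -0.488  0.877  0.     2.625]
183.0 [-0.0, -0.3, 0.5] -1.8
186.0 [-0.0, -0.5, 1.0] -3.5
189.0 [-0.0, -0.7, 1.5] -5.2
192.0 [-0.0, -0.9, 2.0] -7.0
195.0 [-0.0, -1.1, 2.5] -8.8
198.0 [-0.0, -1.2, 3.1] -10.5
201.0 [-0.0, -1.3, 3.6] -12.2
204.0 [-0.0, -1.4, 4.2] -14.0
207.0 [-0.0, -1.4, 4.7] -15.8
210.0 [-0.0, -1.4, 5.3] -17.5
213.0 [-0.0, -1.4, 5.8] -19.2
216.0 [-0.0, -1.4, 6.4] -21.0
219.0 [-0.0, -1.3, 6.9] -22.8
222.0 [-0.0, -1.2, 7.4] -24.5
225.0 [-0.0, -1.1, 8.0] -26.2
228.0 [-0.0, -0.9, 8.5] -28.0
231.0 [-0.0, -0.7, 9.0] -29.8
234.0 [-0.0, -0.5, 9.5] -31.5
237.0 [-0.0, -0.3, 10.0] -33.2
240.0 [-0.0, -0.0, 10.5] -35.0
```

```bash
python3 -m handwheel '[[[0,-0.1,0.2],[-0.9,0,0],2.5],[[0,-0.3,0.5],[-1.8,0,0],2.5],[[0,-0.4,0.75],[-2.7,0,0],2.5],[[0,-0.5,1],[-3.5,0,0],2.5],[[0,-0.6,1.25],[-4.4,0,0],2.5],[[0,-0.7,1.5],[-5.2,0,0],2.5],[[0,-0.9,2],[-7,0,0],2.5],[[0,-1.1,2.5],[-8.8,0,0],2.5],[[0,-1.2,3.1],[-10.5,0,0],2.5],[[0,-1.3,3.6],[-12.2,0,0],2.5],[[0,-1.4,4.2],[-14,0,0],2.5],[[0,-1.4,4.7],[-15.8,0,0],2.5],[[0,-1.4,5.3],[-17.5,0,0],2.5],[[0,-1.4,5.8],[-19.2,0,0],2.5],[[0,-1.4,6.4],[-21,0,0],2.5],[[0,-1.3,6.9],[-22.8,0,0],2.5],[[0,-1.2,7.4],[-24.5,0,0],2.5],[[0,-1.1,8],[-26.2,0,0],2.5],[[0,-1,8.2],[-27,0,0],2.5],[[0,-1,8.2],[-27,0,0],2.5]]'
python3 - <<'E'
from h import *
show(); s,e,r=state(); d=e[:2]-A; print(np.hypot(*d),np.degrees(np.arctan2(d[1],d[0]))%360); arc(226.5,286.5,20,-40)
E
```

```text
t: 55.25
ee_pos: [0.47, -0.0725, 0.0755]
tool_rot: [0.2, 0.678, -0.2, 0.678]
contact_force: [-0.1, -0.5, 0.1]
opening: 0.025
t 55.25 ee [ 0.47  -0.073  0.076] x [-0.  0. -1.] jaw -32.9 open 0.025 F [-0.111 -0.463  0.118] q [-0.153  0.264 -0.406  0.901  0.     1.992]
0.10503045668322158 226.5204290426145
229.5 [-0.0, -0.1, 0.5] -2.0
232.5 [-0.0, -0.1, 1.1] -4.0
235.5 [-0.0, -0.2, 1.6] -6.0
238.5 [-0.0, -0.2, 2.2] -8.0
241.5 [-0.0, -0.1, 2.7] -10.0
244.5 [-0.0, -0.1, 3.3] -12.0
247.5 [-0.0, -0.0, 3.8] -14.0
250.5 [-0.0, 0.1, 4.4] -16.0
253.5 [-0.0, 0.3, 4.9] -18.0
256.5 [-0.0, 0.4, 5.4] -20.0
259.5 [-0.0, 0.6, 5.9] -22.0
262.5 [-0.0, 0.8, 6.4] -24.0
265.5 [-0.0, 1.1, 6.9] -26.0
268.5 [-0.0, 1.4, 7.4] -28.0
271.5 [-0.0, 1.7, 7.9] -30.0
274.5 [-0.0, 2.0, 8.3] -32.0
277.5 [-0.0, 2.3, 8.7] -34.0
280.5 [-0.0, 2.7, 9.1] -36.0
283.5 [-0.0, 3.1, 9.5] -38.0
286.5 [-0.0, 3.5, 9.9] -40.0
```

```bash
python3 -m handwheel '[[[0,-0.1,0.3],[-1,0,0],2.5],[[0,-0.1,0.8],[-3,0,0],2.5],[[0,-0.2,1.6],[-6,0,0],2.5],[[0,-0.2,2.2],[-8,0,0],2.5],[[0,-0.1,2.7],[-10,0,0],2.5],[[0,-0.1,3.3],[-12,0,0],2.5],[[0,0,3.8],[-14,0,0],2.5],[[0,0.1,4.4],[-16,0,0],2.5],[[0,0.3,4.9],[-18,0,0],2.5],[[0,0.4,5.4],[-20,0,0],2.5],[[0,0.6,5.9],[-22,0,0],2.5],[[0,0.8,6.4],[-24,0,0],2.5],[[0,1.1,6.9],[-26,0,0],2.5],[[0,1.4,7.4],[-28,0,0],2.5],[[0,1.7,7.9],[-30,0,0],2.5],[[0,2,8.3],[-32,0,0],2.5],[[0,2.3,8.7],[-34,0,0],2.5],[[0,2.7,9.1],[-36,0,0],2.5],[[0,2.9,9.3],[-37,0,0],2.5],[[0,2.9,9.3],[-37,0,0],2.5]]'
python3 - <<'E'
from h import *
show(); s,e,r=state(); d=e[:2]-A; a=np.degrees(np.arctan2(d[1],d[0]))%360; print(np.hypot(*d),a); arc(a,301,12,-12)
E
```

```text
t: 57.25
ee_pos: [0.5642, -0.0987, 0.0755]
tool_rot: [-0.025, 0.707, 0.025, 0.707]
contact_force: [0.6, 0.5, 0.1]
opening: 0.025
t 57.25 ee [ 0.564 -0.099  0.075] x [ 0.  0. -1.] jaw 4.1 open 0.025 F [0.617 0.489 0.085] q [-0.173  0.412 -0.175  0.984  0.     1.326]
0.10468166536631199 282.0932920079367
283.7 [0.0, 0.0, 0.3] -1.0
285.2 [0.0, 0.1, 0.6] -2.0
286.8 [0.0, 0.1, 0.9] -3.0
288.4 [0.0, 0.2, 1.1] -4.0
290.0 [0.0, 0.3, 1.4] -5.0
291.5 [0.0, 0.3, 1.7] -6.0
293.1 [0.0, 0.4, 2.0] -7.0
294.7 [0.0, 0.5, 2.2] -8.0
296.3 [0.0, 0.6, 2.5] -9.0
297.8 [0.0, 0.8, 2.8] -10.0
299.4 [0.0, 0.9, 3.0] -11.0
301.0 [0.0, 1.0, 3.3] -12.0
```

```bash
python3 -m handwheel '[[[0,0,0.3],[-1,0,0],2.5],[[0,0.1,0.6],[-2,0,0],2.5],[[0,0.1,0.9],[-3,0,0],2.5],[[0,0.2,1.1],[-4,0,0],2.5],[[0,0.3,1.4],[-5,0,0],2.5],[[0,0.3,1.7],[-6,0,0],2.5],[[0,0.4,2],[-7,0,0],2.5],[[0,0.5,2.2],[-8,0,0],2.5],[[0,0.6,2.5],[-9,0,0],2.5],[[0,0.8,2.8],[-10,0,0],2.5],[[0,0.9,3],[-11,0,0],2.5],[[0,1,3.2],[-12,0,0],2.5],[[0,1,3.2],[-12,0,0],2.5],[[0,1,3.2],[-12,0,0],2.5]]'
python3 - <<'E'
from h import *
show(); s,e,r=state(); d=e[:2]-A; a=np.degrees(np.arctan2(d[1],d[0]))%360; print(np.hypot(*d),a)
E
```

```text
t: 58.65
ee_pos: [0.5956, -0.0863, 0.0755]
tool_rot: [-0.099, 0.7, 0.099, 0.7]
contact_force: [-0.5, 0.3, 0.7]
opening: 0.0248
t 58.65 ee [ 0.596 -0.086  0.076] x [ 0.  0. -1.] jaw 16.1 open 0.0248 F [-0.477  0.305  0.708] q [-0.144  0.456 -0.1    1.014  0.     1.146]
0.10453699431227916 300.62767529554606
```

Now I release, lift, and move the arm aside to check.

```bash
python3 -m handwheel '[[[0,0,0],[0,0,0],3],[[0,0,0],[0,0,0],3.6],[[0,0,0],[0,0,0],4],[[0,0,0],[0,0,0],4],[[-3,0,0],[0,0,0],4],[[-7,0,0],[0,0,0],4],[[-11,0,0],[0,0,0],4],[[-15,0,0],[0,0,0],4],[[-17,0,0],[0,0,0],4],[[-17,0,0],[0,0,0],4]]'
python3 - <<'E'
from h import *
show(); print(rel([.35,.22,.24],32))
E
```

```text
t: 59.65
ee_pos: [0.5969, -0.0865, 0.249]
tool_rot: [-0.1, 0.698, 0.099, 0.702]
contact_force: [0.7, -0.7, 0.2]
opening: 0.0397
t 59.65 ee [ 0.597 -0.087  0.249] x [ 0.006 -0.001 -1.   ] jaw 16.1 open 0.0397 F [ 0.669 -0.66   0.153] q [-0.144  0.366  0.215  1.414  0.     1.146]
(array([  0.735,  36.303, -15.222]), array([-15.893,   0.307,   0.176]))
```

```bash
python3 -m handwheel '[[[0,3,-1.3],[-1,0,0],4],[[0,7,-3],[-3,0,0],4],[[0,11,-4.6],[-5,0,0],4],[[0,15,-6.3],[-7,0,0],4],[[0,19,-8],[-9,0,0],4],[[0,23,-9.7],[-11,0,0],4],[[0,27,-11.3],[-13,0,0],4],[[0,31,-13],[-15,0,0],4],[[0,34.5,-14.5],[-16,0,0],4],[[0,36.3,-15.2],[-16,0,0],4],[[0,36.3,-15.2],[-16,0,0],4],[[0,36.3,-15.2],[-16,0,0],4]]'
python3 - <<'E'
from h import *
show(); caps()
th=[np.radians(300+d) for d in(60,180,300)]; print("pads pred",[A+.062*np.array([np.cos(t),np.sin(t)]) for t in th])
im,h=grab("top"); H,S,V=cv2.split(h)
for b in blobs(((H<6)|(H>174))&(S>150)&(V>80),6):
    p=ray("top",b[0],.112)[0,:2]; d=p-A; print("red",p,np.hypot(*d),np.degrees(np.arctan2(d[1],d[0]))%360)
im2,_=grab("side"); v=np.vstack([cv2.resize(im2[170:370,230:480],(500,400)),]) ; w=cv2.resize(im[160:300,270:410],(400,400))
cv2.imwrite("pics/fin.png",cv2.cvtColor(np.hstack([v,w])[:, :900],cv2.COLOR_RGB2BGR)); f=cv2.imread("pics/fin.png"); cv2.imwrite("pics/fin2.png",cv2.resize(f,(792,352)))
E
```

```text
t: 60.85
ee_pos: [0.3498, 0.22, 0.2467]
tool_rot: [-0.197, 0.678, 0.195, 0.681]
contact_force: [1.0, 0.3, -0.1]
opening: 0.0399
t 60.85 ee [0.35  0.22  0.247] x [ 0.005 -0.001 -1.   ] jaw 32.2 open 0.0399 F [ 0.996  0.287 -0.129] q [ 0.564  0.038 -0.215  1.314 -0.004  1.573]
cap 457.1 253.3 r 10.5 bench [ 0.448 -0.308  0.082] mat [ 0.448 -0.306] disc [ 0.445 -0.297]
cap 319.5 230.5 r 9.6 bench [0.515 0.056 0.082] mat [0.514 0.056] disc [0.509 0.057]
cap 359.0 230.0 r 12.1 bench [ 0.514 -0.05   0.082] mat [ 0.514 -0.049] disc [ 0.509 -0.046]
cap 455.8 208.4 r 9.9 bench [ 0.57  -0.314  0.082] mat [ 0.569 -0.312] disc [ 0.563 -0.303]
cap 338.7 195.3 r 9.9 bench [0.611 0.003 0.082] mat [0.609 0.003] disc [0.602 0.005]
cap 177.0 109.0 r 7.8 bench [0.868 0.456 0.082] mat [0.866 0.454] disc [0.853 0.444]
cap 225.5 95.0 r 9.6 bench [0.909 0.319 0.082] mat [0.907 0.318] disc [0.892 0.312]
pads pred [array([0.604, 0.004]), array([0.511, 0.057]), array([ 0.511, -0.05 ])]
red [ 0.594 -0.086] 0.10378478096589128 300.06003740940236
```

View pics/fin2.png

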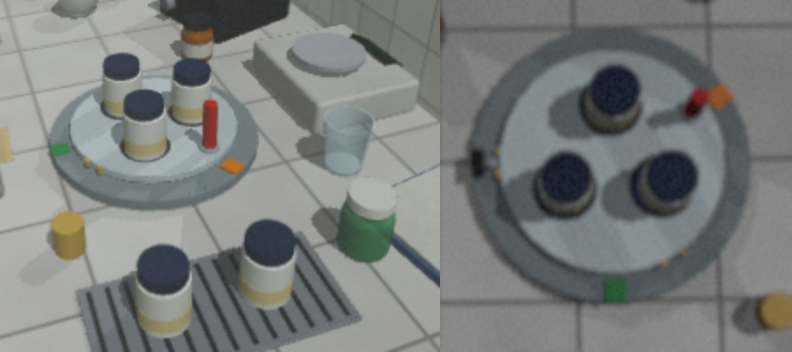

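The handle is at 300.1° (2.096 rad), all three jars are within about 5 mm of their place centres, and both empties stand on the mat. Handing in.

```bash
python3 -c "
from h import *
caps(); order.sign_off()"
```

```text
cap 457.0 253.0 r 10.3 bench [ 0.449 -0.308  0.082] mat [ 0.449 -0.306] disc [ 0.446 -0.297]
cap 318.9 229.9 r 9.9 bench [0.516 0.058 0.082] mat [0.515 0.058] disc [0.511 0.058]
cap 360.0 229.9 r 10.8 bench [ 0.515 -0.052  0.082] mat [ 0.514 -0.052] disc [ 0.509 -0.049]
cap 455.5 208.1 r 9.8 bench [ 0.571 -0.313  0.082] mat [ 0.57  -0.312] disc [ 0.564 -0.302]
cap 338.5 195.0 r 9.9 bench [0.612 0.003 0.082] mat [0.61  0.003] disc [0.603 0.005]
the job is handed in; nothing more can be done
```

I handed the job in at about 61 s of the 210 s. The turntable is at the orange mark, the three full jars are on the blue places and the two empty ones are on the mat. No verdict was given.

- **Turntable:** I turned it to the green mark first and to the orange mark at the end. The last top view put the handle at 300.1°, about 2.096 rad, with the arm lifted clear.
- **Weighing:** three jars pulled about 4 to 5 N when lifted, so they are full. Two pulled about 1 to 2 N, so they are empty.
- **Knocked jar:** one full jar was found about 43 mm off its place before the final turn. I picked it up and put it back before turning.
- **Last checks:** the full jars measured within about 5 mm of their place centres and looked upright, and both empties stood well inside the mat. The bystanders looked untouched; I did not measure their positions.
- **Disagreement:** the two cameras differed by up to about 10 mm on the jars, in the side view's rough cap estimate. I relied on the top view.

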